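# Zero the angle gauge and hold a slide flush on its sloped face

### The arm

A 6-joint arm with a two-finger parallel gripper is mounted at the origin on the work surface. World frame = base frame: x ahead of the robot, y to its left, z up, the work surface at z = 0. Lengths are in mm, angles in rad, forces in N, time in s.
With the tool pointing down it reaches from about 275 to 750 mm from the base axis. Payload 10.2 kg.
Tool frame: the origin (TCP) lies between the finger pads; the fingertips stand 11 mm ahead of it and the grasp point (between the pads) lies 8 mm behind it; z points along the fingers, y is the line along which they close (so a half turn about z gives the same grasp; the last joint's range is limited). The gripper opens to 85 mm and grips with 20 to 120 N. Pads are 22 mm wide; open, the fingers measure 114 mm over their backs; the gripper's body (76 mm by 85 mm) begins 54 mm behind the grasp point. The pads swing forward as they close: fully open they stand 13 mm farther back than shut.
Start: joints at [-1.542, 0.313, 1.498, -0, 1.331, -0.223], TCP at [130.789, -508.454, 206.794] pointing down, gripper open.
Joint ranges: [-2.94, 2.94], [-0.97, 2.17], [0.19, 2.56], [-1.23, 4.37], [0.02, 3.11], [-2.88, 2.88]. Speed limits (rad/s): [2.39, 2.39, 3.01, 3.14, 3.14, 3.14].

### API

Orientations are given as a unit quaternion [w, x, y, z].
In Python, from rig import sense, eyes, finish_job gives the robot as it stands.
- The arm moves only by the shell command python3 -m jog 'ROWS' [FORCE]. ROWS is JSON, a list of rows, each a list of 7 numbers: the shift along the tool's x, y, z in m, then the turn, a rotation vector about the tool's x, y, z in rad, then the finger opening in m, from 0 to 0.0854. In form: [[dx, dy, dz, rx, ry, rz, gripper], ...]. A call has 1 to 5 rows; each row shifts and turns the commanded pose from where the row before left it, along the tool's axes as they then stand; what a row does not reach is not made up. A row lasts 1/10 s, in which the tool goes at most 50 mm and 8.59 degrees, less where a joint would pass 70% of its speed; a pose out of reach is approached as far as the arm can. A call is refused whole if a number of a shift passes 0.05 or a number of a turn 0.15, either way. A call with a gripper value outside its range is refused whole. The fingers move at their own pace and stop on an object; FORCE is the grip in N (left out, the last holds). Time passes only in rows, so rows that do not move let the fingers close. It gives the time, the measured TCP pose, the force, the opening and the grip force at its end, in the units of the state.
- sense(): the state, without advancing time (a new reading comes with each control period).
- eyes.capture(name): name is "scene" or "top" or "wrist"; returns the picture (384x512x3 uint8, red, green, blue); there is no depth.
- eyes.calibration(name): a dict with "fx", "fy", "cx", "cy" (pixels), "cam_to_world" (4x4, takes a point from camera to world coordinates); the wrist camera has in their place "mount" (4x4, takes a point from camera to tool coordinates, whose origin is the TCP and whose axes are the flange's). Camera axes: x right, y down, z forward; pixel columns grow to the right and rows downward; lengths in mm; the calibration is good to about 2 mm. A picture is of the moment at which its call begins: read the wrist's pose just before it. calibration takes no time and is no camera call.
- finish_job(): hands the job in; it is judged then, once.
The state is a dict: "time_s": time; "joints": joint angles; "dq": joint speeds; "tau": joint torques, N m; "eef_pos": TCP position; "ee_rot": TCP orientation; "force": force on the tool from outside, world axes, zero at the start; "wrist_torque": the same for the moment, N m; "grip_width": opening from 0.0 (shut) to 1.0 (fully open); "grip_force": force on a finger pad.
Only numpy, scipy, OpenCV 4.12 (cv2) and the standard library are available. Lean on these libraries where they do the work, as an engineer would, in place of code of your own. Each camera call takes 0.05 s, during which the arm holds its last target. There are 200 camera calls.

### The job

Take the stylus out of its wooden stand, press the recessed zero button of the readout box all the way in with its tip, and put the stylus back fully home in the stand. Then pick up the steel sample slide by its rib, tilt it to match the gauge's sloped face, lay it flush, centred and lengthwise on that face, and press gently so that the sprung face sinks about half way: finish while still holding it there, keep gripping and pressing, and do not let go. Leave the gauge's set angle and the other things on the bench undisturbed.

Things in the scene. Friction and masses are not known exactly. Their poses are not given: they have to be found in the camera images.
- stylus: Upright steel stylus, 110 mm long, 50 g, loose in its stand. Origin at the centre of its flat tip (bottom end), z up along it. Shaft 8 mm diameter (last 12 mm: 6 mm diameter), brass collar 26 mm diameter from 56 to 60 mm above the tip, round dark handle 14 mm diameter from 60 to 110 mm above the tip: grip it by the handle.
- stylus_collar (a point): Centre of the underside of the stylus's collar, 56 mm above the tip; the collar rests on the stand's top.
- stand_mouth (a point): Centre of the hole's mouth on top of the stylus stand, a fixed dark wood block 64 x 64 x 62 mm high. The vertical hole is 14 mm in diameter and 60 mm deep with a small chamfer; the collar (not the tip) carries the stylus.
- zero_top (a point): Centre of the top of the zero button's cap (13 mm diameter), at the bottom of a round well 16 mm in diameter, 6 mm below the top face of the readout box. z up. The box is a fixed white case 100 x 80 x 35 mm high with a dark display on its far half; the well is in its near half, 22 mm from the box's centre.
- zero (a joint): Travel of the zero button in m: 0 = out, 0.004 = fully in (pressed downward). Spring: about 1.8 N to start, 4.2 N when fully in.
- slide: Loose sample slide, 0.09 to 0.18 kg, lying flat on the bench at the start. Steel plate 64 (x) x 46 (y) x 6 mm, with a black rib on top, 40 mm long along x, 12 mm wide in y, rising to 32 mm above the underside: grip it across the rib, from above. Origin at the centre of the underside, z up out of the plate. Turning it half round about z makes no difference.
- gauge: Base of the angle gauge, fixed to the bench: grey plate 110 x 100 x 14 mm with two aluminium cheeks, 64 mm high, inner faces 76 mm apart in y. Origin at the centre of its underside, z up. The gauge carries a tilting cradle on a level axle along the base's y at 56 mm height, and on it the sprung face.
- face (a point): Centre of the gauge's sloped sensing face, the flat rimless aluminium top 74 (x) x 58 (y) mm of a sprung pad, about 80 mm above the bench, clear above the cheeks. z: outward normal, leaning to the base's -x (robot side) by the set angle, 0.2 to 0.5 rad from level, different each time; the stiff hinge stays put under gentle pressing. x runs up the slope, y is level.
- gauge_face (a joint): How far the sprung face is pushed in along its normal, in m: 0 = out, 0.006 = bottomed. Spring: about 2.4 N to start (less its own weight of 0.8 N), then 1.2 N per mm, 9.6 N at the bottom. The face only sinks straight in, it does not swivel.
- cradle_edge (a point): Middle of the cradle's upper (far) edge, under the face, 38 mm from the tilt axle: shows whether the set angle has been disturbed.
- vise: Bystander: loose white and black movement holder, 85 x 50 x 32 mm, origin at its underside. Leave alone.
- loupe: Bystander: loose black eye loupe, 34 mm diameter, 30 mm high, origin at its underside. Leave alone.
- case_tray: Bystander: loose cardboard tray of watch cases, 110 x 90 x 25 mm, origin at its underside. Leave alone.
Things that resemble listed ones, but are neither listed nor needed, are in the scene too. Leave any green or orange look-alike of the slide alone.

How it is judged:
By the outcome, as a careful person would: the job done as asked, in the order asked, and still so for the second after the job is handed in, while the arm keeps its last pose, push and grip.
It also fails if it takes over 54 s, if anything falls off the work surface, if the arm or the gripper's body presses on something with over 40 N, if the wrist force passes 120 N, or if a joint passes its speed limit or range.

## Working session

There is one attempt and no reset: what is moved stays moved. The work goes in short steps, Python scripts to look and compute and a shell command to move; the robot and the scene stay as the last step left them, time stands still between calls to the robot, and variables do not carry over. Pictures are saved under pics/ and viewed, at most 10 in all, crops included, and the job is handed in when it is done.

```bash
ls; mkdir -p pics; cat > h.py <<'E'
import numpy as np, cv2
from rig import sense, eyes, finish_job
from scipy.spatial.transform import Rotation as R
def snap(n,f=None):
    s=sense(); im=eyes.capture(n)
    if f: cv2.imwrite('pics/'+f,im[:,:,::-1]); np.save('pics/'+f[:-4]+'.npy',im)
    return s,im
def pose(s):
    T=np.eye(4); q=s['ee_rot']; T[:3,:3]=R.from_quat([q[1],q[2],q[3],q[0]]).as_matrix(); T[:3,3]=s['eef_pos']; return T
def cam(n,s=None):
    c=eyes.calibration(n); T=np.array(c['cam_to_world']) if 'cam_to_world' in c else pose(s)@np.array(c['mount'])
    return c,T
def ray(n,u,v,s=None):
    c,T=cam(n,s); d=T[:3,:3]@np.array([(u-c['cx'])/c['fx'],(v-c['cy'])/c['fy'],1]); return T[:3,3],d/np.linalg.norm(d)
def onz(n,u,v,z,s=None):
    o,d=ray(n,u,v,s); return o+d*(z-o[2])/d[2]
def tri(*rs):
    A=0;b=0
    for o,d in rs:
        P=np.eye(3)-np.outer(d,d);A=A+P;b=b+P@o
    return np.linalg.solve(A,b)
def proj(n,p,s=None):
    c,T=cam(n,s); q=np.linalg.inv(T)@np.append(p,1); return np.array([c['fx']*q[0]/q[2]+c['cx'],c['fy']*q[1]/q[2]+c['cy']])
E
python3 - <<'E'
from h import *
s=sense();print(s)
for n in ['scene','top','wrist']:
    s,im=snap(n,n+'0.png'); c=eyes.calibration(n); print(n,{k:np.round(v,3).tolist() for k,v in c.items()})
E
```

```text
pics
{'time_s': 0.0, 'joints': array([-1.54238940e+00,  3.13496585e-01,  1.49846279e+00, -2.72976406e-05,
        1.33103900e+00, -2.23390493e-01]), 'dq': array([ 0.00297595, -0.00060153, -0.0004824 , -0.00110486, -0.0007156 ,
       -0.00136461]), 'tau': array([ 5.63073227e-04, -4.12268829e+01, -2.59742171e+01, -1.26349278e-04,
        4.15743707e-03, -2.75885490e-06]), 'eef_pos': array([ 130.7778212 , -508.13033742,  206.20160188]), 'ee_rot': array([-7.00814390e-04,  9.92084567e-01,  1.25569573e-01,  5.52215651e-05]), 'force': array([0.65287974, 0.72124933, 0.57093793]), 'wrist_torque': array([0.00214153, 0.03031286, 0.015085  ]), 'grip_force': 0.0, 'grip_width': 0.9984604075341822}
scene {'fx': 377.672, 'fy': 377.672, 'cx': 260.678, 'cy': 192.83, 'cam_to_world': [[-0.243, 0.617, -0.748, 1233.366], [0.97, 0.166, -0.178, 179.253], [0.015, -0.769, -0.639, 655.513], [0.0, 0.0, 0.0, 1.0]]}
top {'fx': 404.728, 'fy': 404.728, 'cx': 259.625, 'cy': 187.599, 'cam_to_world': [[-0.022, -0.995, 0.098, 424.316], [-1.0, 0.023, 0.004, 29.166], [-0.006, -0.098, -0.995, 1332.124], [0.0, 0.0, 0.0, 1.0]]}
wrist {'fx': 267.619, 'fy': 267.619, 'cx': 254.809, 'cy': 187.049, 'mount': [[-0.001, -0.947, -0.321, 82.845], [1.0, -0.001, -0.001, 0.148], [0.0, -0.321, 0.947, -167.132], [0.0, 0.0, 0.0, 1.0]]}
```

View pics/top0.png

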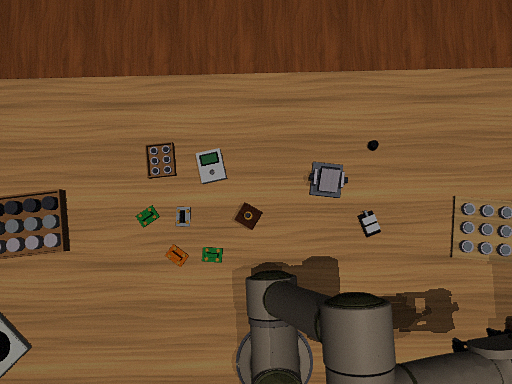

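View pics/scene0.png

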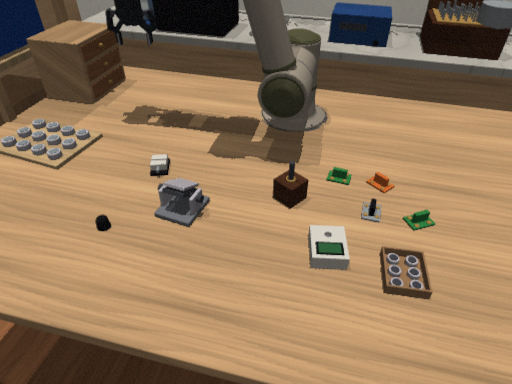

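Top view: stand (248,215), readout box (211,165), steel slide (183,216), gauge (327,179). Scene view: stylus handle at (291,172) standing in the stand. Next, rough positions.

```bash
python3 - <<'E'
from h import *
for k,u,v,z in [('stand',248,215,62),('box',211,165,35),('btn',212,172,29),('slide',183,216,6),('rib',183,216,32),('gauge',327,179,80),('vise',369,223,32),('tray',161,160,25)]:
    print(k,onz('top',u,v,z).round(0))
im=np.load('pics/top0.npy')[130:280,130:400]
cv2.imwrite('pics/topc.png',cv2.resize(im[:,:,::-1],(800,444),interpolation=cv2.INTER_CUBIC))
E
```

```text
stand [464.  73.  62.]
box [629. 191.  35.]
btn [607. 188.  29.]
slide [467. 288.   6.]
rib [466. 283.  32.]
gauge [ 570. -176.   80.]
vise [ 431. -312.   32.]
tray [651. 355.  25.]
```

View pics/topc.png

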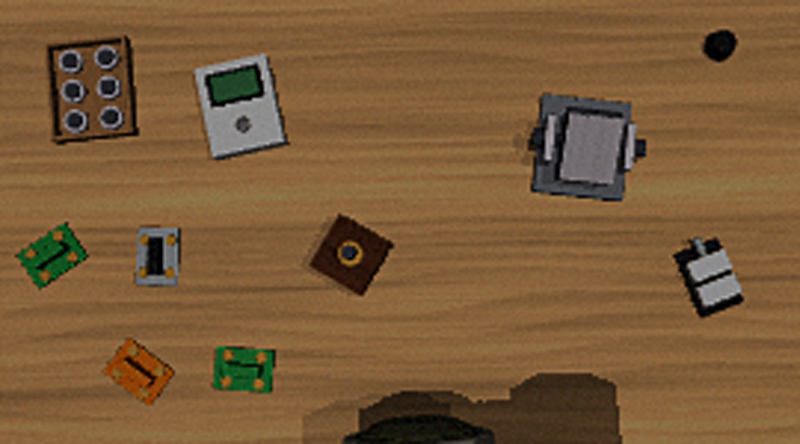

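```bash

python3 -m jog '[[0,0,0,0,0,0.126,0.085],[0,0,0,0,0,0.126,0.085],[0.0345,-0.0277,-0.0045,0,0,0,0.085],[0.0345,-0.0277,-0.0045,0,0,0,0.085],[0.0345,-0.0277,-0.0045,0,0,0,0.085]]'
python3 -m jog '[[0.0345,-0.0277,-0.0045,0,0,0,0.085],[0.0345,-0.0277,-0.0045,0,0,0,0.085],[0.0345,-0.0277,-0.0045,0,0,0,0.085],[0.0345,-0.0277,-0.0045,0,0,0,0.085],[0.0345,-0.0277,-0.0045,0,0,0,0.085]]'
python3 -m jog '[[0.0345,-0.0277,-0.0045,0,0,0,0.085],[0.0345,-0.0277,-0.0045,0,0,0,0.085],[0.0345,-0.0277,-0.0045,0,0,0,0.085],[0.0345,-0.0277,-0.0045,0,0,0,0.085],[0,0,0,0,0,0,0.085]]'
python3 -c "
from h import *
s,im=snap('wrist','w1.png');np.save('pics/w1s.npy',s,allow_pickle=True);print(s['time_s'],s['eef_pos'],s['ee_rot'],s['dq'])"
```

```text
time_s: 0.65
eef_pos: [235.2, -424.2, 220.2]
ee_rot: [-0.0, 1.0, -0.001, -0.0]
force: [0.1, -1.7, 0.1]
grip_width: 0.997
grip_force: 0.0
time_s: 1.15
eef_pos: [408.0, -285.4, 242.9]
ee_rot: [-0.0, 1.0, -0.0, -0.0]
force: [0.4, -0.4, -0.1]
grip_width: 0.995
grip_force: 0.0
time_s: 1.65
eef_pos: [547.5, -172.8, 260.5]
ee_rot: [-0.0, 1.0, 0.002, 0.0]
force: [-0.1, -0.7, -0.1]
grip_width: 0.996
grip_force: 0.0
1.65 [ 547.51528799 -172.82346557  260.50254043] [-4.08588770e-04  9.99997105e-01  2.34813520e-03  3.31490911e-04] [-0.08087328 -0.03463977  0.0741744  -0.02918126 -0.01508806 -0.0641663 ]
```

View pics/w1.png

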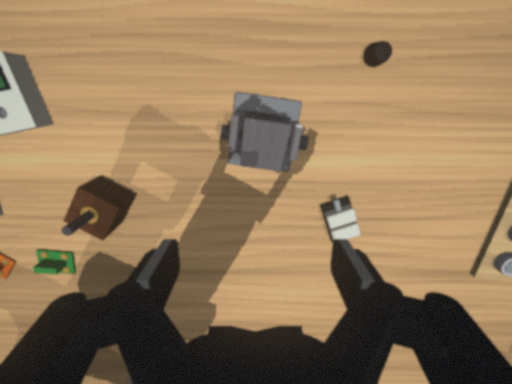

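Wrist view: gauge face near (265,140), stand at (100,205) with stylus leaning left in view, vise (340,217). I take three closer gauge views.

```bash

cat > v.py <<'E'
import sys
from h import *
for n in sys.argv[1:]:
    s,im=snap('wrist',n+'.png');np.save('pics/'+n+'s.npy',s,allow_pickle=True);print(n,s['time_s'],s['eef_pos'].round(1),np.abs(s['dq']).max().round(3))
E
python3 -m jog '[[0,0.034,0.035,0,0,0,0.085],[0,0.034,0.035,0,0,0,0.085],[0,0,0,0,0,0,0.085],[0,0,0,0,0,0,0.085]]' >/dev/null
python3 v.py B
python3 -m jog '[[0,-0.0435,0,0,0,0,0.085],[0,-0.0435,0,0,0,0,0.085],[0,-0.0435,0,0,0,0,0.085],[0,0,0,0,0,0,0.085],[0,0,0,0,0,0,0.085]]' >/dev/null
python3 v.py C
python3 -m jog '[[-0.0425,0.033,0,0,0,0,0.085],[-0.0425,0.033,0,0,0,0,0.085],[0,0,0,0,0,0,0.085],[0,0,0,0,0,0,0.085]]' >/dev/null
python3 v.py A
python3 - <<'E'
from h import *
ims=[]
for n in 'ABC':
    s=np.load(f'pics/{n}s.npy',allow_pickle=True).item(); u,v=proj('wrist',np.array([572,-176,60]),s).astype(int); im=np.load(f'pics/{n}.npy')
    u0,v0=max(u-66,0),max(v-95,0); print(n,u0,v0); c=im[v0:v0+190,u0:u0+132]; c=np.pad(c,((0,190-c.shape[0]),(0,132-c.shape[1]),(0,0)))
    ims.append(cv2.resize(c,(264,380),interpolation=cv2.INTER_CUBIC))
m=np.hstack(ims)[:,:,::-1].astype(float); m=np.clip(m*1.6,0,255)
cv2.imwrite('pics/mont.png',m)
E
```

```text
B 2.1 [ 543.9 -245.   190.3] 0.039
C 2.65 [ 545.2 -112.7  192.4] 0.04
A 3.1 [ 465.7 -176.4  191.5] 0.042
A 187 0
B 127 53
C 244 54[ WARN:0@0.164] global loadsave.cpp:1063 imwrite_ Unsupported depth image for selected encoder is fallbacked to CV_8U.
```

View pics/mont.png

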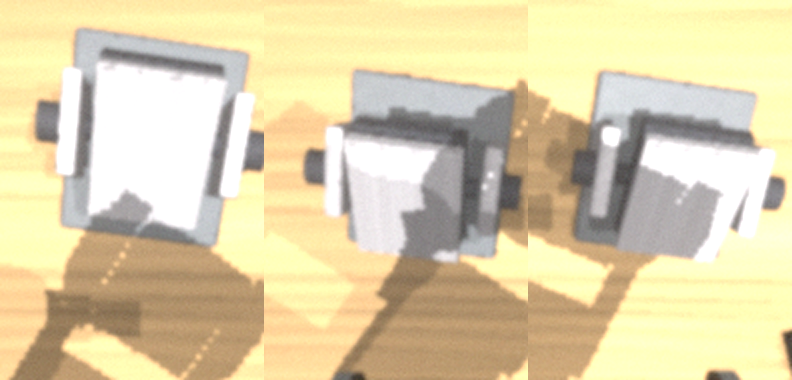

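Gauge face corners are visible in all three crops (A: (99,60),(223,68),(201,228),(88,213)); I triangulate them.

```bash
cat > g.py <<'E'
from h import *
off=dict(A=(187,0),B=(127,53),C=(244,54)); sh=dict(A=0,B=264,C=528)
P=dict(A=[(99,61),(223,68),(202,228),(88,213)],B=[(346,134),(463,146),(458,261),(358,250)],C=[(648,126),(757,150),(717,263),(617,250)])
def ref(p,n): return off[n][0]+(p[0]-sh[n]+.5)/2-.5, off[n][1]+(p[1]+.5)/2-.5
S={n:np.load(f'pics/{n}s.npy',allow_pickle=True).item() for n in 'ABC'}
X=[]
for i in range(4):
    rs=[ray('wrist',*ref(P[n][i],n),S[n]) for n in 'ABC']
    x=tri(*rs); X.append(x)
    print(x.round(1),[ (proj('wrist',x,S[n])-ref(P[n][i],n)).round(1).tolist() for n in 'ABC'])
X=np.array(X);c=X.mean(0);print('centre',c.round(1),[round(np.linalg.norm(X[i]-X[(i+1)%4]),1) for i in range(4)])
ex=(X[0]+X[1]-X[2]-X[3]);ey=(X[0]+X[3]-X[1]-X[2]);n=np.cross(ex,ey);n/=np.linalg.norm(n)
print('n',n.round(3),'tilt',np.arccos(n[2]),'from ex',np.arctan2(ex[2],np.hypot(*ex[:2])),'yaw ex',np.arctan2(ex[1],ex[0]),'ey',np.arctan2(-ey[0],ey[1]),'ny',np.arctan2(-n[1],-n[0]))
E
python3 g.py
```

```text
[ 606.4 -160.3   86.7] [[-0.1, -2.1], [0.8, -1.4], [-1.0, 3.0]]
[ 599.5 -215.9   90.3] [[0.4, 2.0], [-1.2, -0.0], [1.0, -1.5]]
[ 531.4 -210.    65.5] [[-1.4, -0.4], [0.8, 0.7], [0.6, -0.4]]
[ 538.5 -151.5   63.6] [[0.2, 0.3], [-0.3, -0.0], [0.1, -0.2]]
centre [ 569.  -184.5   76.5] [np.float64(56.1), np.float64(72.7), np.float64(59.0), np.float64(72.2)]
n [-0.323  0.084  0.943] tilt 0.3406064750682148 from ex 0.3371540868460546 yaw ex -0.10731553125225134 ey -0.12186033171466593 ny -0.2554455593039867
```

```bash
cat > g2.py <<'E'
from g import *
from scipy.ndimage import map_coordinates, gaussian_filter
def edge(im,p,q,w=3.5):
    p=np.array(p,float);q=np.array(q,float);d=(q-p)/np.linalg.norm(q-p);n=np.array([-d[1],d[0]])
    t=np.linspace(.12,.88,40);o=np.arange(-w,w+.01,.25);pts=[]
    for a in t:
        c=p+a*(q-p);xy=c+o[:,None]*n
        g=np.sum([np.abs(np.gradient(map_coordinates(im[:,:,k],[xy[:,1],xy[:,0]],order=1))) for k in range(3)],0)
        i=g.argmax()
        if g[i]>2: pts.append(xy[i])
    pts=np.array(pts,np.float32)
    vx,vy,x,y=cv2.fitLine(pts,cv2.DIST_WELSCH,0.6,.01,.01).ravel(); r=np.abs((pts-[x,y])@[-vy,vx])
    return np.array([x,y]),np.array([vx,vy]),(r<.7).mean()
def inter(a,b): t=np.linalg.solve(np.c_[a[1],-b[1]],b[0]-a[0]); return a[0]+t[0]*a[1]
def quad(n,c):
    im=gaussian_filter(np.load(f'pics/{n}.npy').astype(float),(.7,.7,0))
    L=[edge(im,c[i],c[(i+1)%4]) for i in range(4)]
    return np.array([inter(L[i-1],L[i]) for i in range(4)]),[round(float(l[2]),2) for l in L]
def solve(P):
    Q={}
    for n in P:
        c=np.array([ref(p,n) for p in P[n]]); Q[n],f=quad(n,c); print(n,(Q[n]-c).round(1).tolist(),f)
    X=np.array([tri(*[ray('wrist',*Q[n][i],S[n]) for n in P]) for i in range(4)])
    for i in range(4): print(X[i].round(1),[(proj('wrist',X[i],S[n])-Q[n][i]).round(1).tolist() for n in P])
    c=X.mean(0);print('centre',c.round(1),[round(float(np.linalg.norm(X[i]-X[(i+1)%4])),1) for i in range(4)])
    ex=(X[0]+X[1]-X[2]-X[3]);ey=(X[0]+X[3]-X[1]-X[2]);n=np.cross(ex,ey);n/=np.linalg.norm(n)
    print('n',n.round(3),'tilt',np.arccos(n[2]),'from ex',np.arctan2(ex[2],np.hypot(*ex[:2])),'yaw ex',np.arctan2(ex[1],ex[0]),'ey',np.arctan2(-ey[0],ey[1]))
if __name__=='__main__':
    print('---'); solve(P)
    print('base'); solve(dict(A=[(78,28),(248,52),(216,244),(62,226)],B=[(353,70),(514,92),(495,258),(350,238)],C=[(601,70),(756,94),(740,262),(575,240)]))
E
python3 g2.py | sed -n '/---/,$p'
```

```text
---
A [[-1.5, -1.0], [2.6, 4.6], [-3.8, 1.2], [-0.5, 0.6]] [0.82, 0.9, 0.65, 1.0]
B [[-1.7, -0.3], [-0.7, 0.3], [1.6, 1.0], [-0.3, 0.0]] [0.78, 0.53, 0.85, 0.97]
C [[-0.2, 3.9], [5.8, 1.0], [-2.0, -0.2], [-1.7, -0.3]] [0.55, 0.42, 0.82, 1.0]
[ 605.4 -159.6   91.6] [[0.3, -1.2], [0.4, 0.3], [-0.7, 0.6]]
[ 598.  -217.7   95.6] [[0.6, -2.0], [0.7, 1.8], [-1.2, -0.3]]
[ 528.9 -209.3   57.8] [[0.9, 0.4], [-0.6, -0.3], [-0.2, -0.1]]
[ 537.7 -150.3   60.2] [[-0.2, 0.4], [-0.1, -0.2], [0.3, -0.1]]
centre [ 567.5 -184.2   76.3] [58.6, 79.2, 59.7, 75.2]
n [-0.442  0.074  0.894] tilt 0.46508001487024947 from ex 0.4648173020689803 yaw ex -0.12893248146560962 ey -0.1370506099954781
base
A [[4.0, -0.5], [-2.5, -0.5], [-2.4, 0.4], [2.3, 1.7]] [1.0, 0.65, 0.68, 0.65]
B [[-1.7, -2.2], [1.3, -1.2], [-3.1, -2.0], [-0.4, 4.5]] [0.8, 0.5, 0.45, 0.21]
C [[-3.1, -1.1], [1.8, -1.1], [-2.0, 1.8], [5.8, 2.7]] [0.93, 0.29, 0.72, 0.23]
[ 638.8 -143.2    7. ] [[-4.7, -0.5], [2.2, 0.4], [2.4, -0.1]]
[ 625.1 -241.1   10.7] [[2.7, 0.2], [-1.4, 0.0], [-1.2, -0.2]]
[ 523.8 -224.6   42.4] [[4.2, -3.1], [-0.6, 4.3], [-3.5, -1.6]]
[ 529.5 -135.5   27.8] [[0.3, -1.0], [0.4, 0.1], [-0.7, 0.7]]
centre [ 579.3 -186.1   22. ] [98.9, 107.4, 90.4, 111.5]
n [0.249 0.069 0.966] tilt 0.2608414965857204 from ex -0.24264624274919605 yaw ex -0.1146752132183153 ey -0.10393202735348567
```

Edge finding is confused by shadows, leaving the tilt ambiguous (0.34–0.46), so I take side-on views.

```bash

python3 -m jog '[[0.0313,-0.042,0.017,0,0,0,0.085],[0.0313,-0.042,0.017,0,0,0,0.085],[0.0313,-0.042,0.017,0,0,0,0.085],[0,0,0,-0.15,0,0,0.085],[0,0,0,-0.15,0,0,0.085]]' >/dev/null
python3 -m jog '[[0,0,0,-0.15,0,0,0.085],[0,0,0,-0.15,0,0,0.085],[0,0,0,-0.15,0,0,0.085],[0,0,0,-0.15,0,0,0.085],[0,0,0,-0.15,0,0,0.085]]' >/dev/null
python3 -m jog '[[0,0,0,0,0,0,0.085],[0,0,0,0,0,0,0.085]]'
python3 v.py D
python3 - <<'E'
from h import *
n='D';s=np.load(f'pics/{n}s.npy',allow_pickle=True).item(); u,v=proj('wrist',np.array([570,-180,60]),s).astype(int); im=np.load(f'pics/{n}.npy');print(u,v)
u0,v0=max(u-80,0),max(v-60,0); print(n,u0,v0); c=im[v0:v0+120,u0:u0+160]
cv2.imwrite('pics/Dc.png',np.clip(1.5*cv2.resize(c,None,fx=5,fy=5,interpolation=cv2.INTER_CUBIC)[:,:,::-1].astype(float),0,255).astype(np.uint8))
E
```

```text
time_s: 4.35
eef_pos: [551.7, -59.7, 144.0]
ee_rot: [0.5, 0.866, 0.001, 0.0]
force: [0.9, 0.0, 0.7]
grip_width: 0.995
grip_force: 0.0
D 4.35 [551.7 -59.7 144. ] 0.044
244 153
D 164 93
```

View pics/Dc.png

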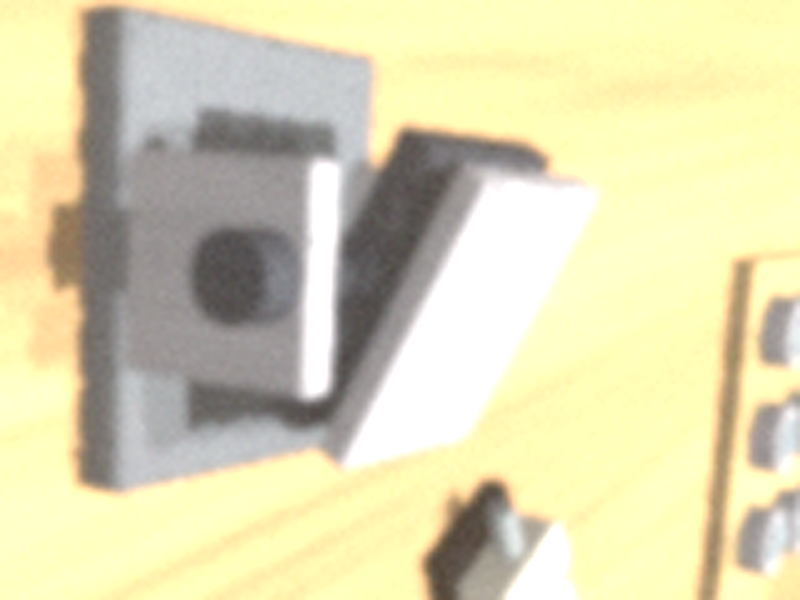

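Side view D shows the white face clearly: crop corners (478,172), (598,187), (470,437), (345,468).

```bash
cat > g3.py <<'E'
import g2; from g2 import *
S['D']=np.load('pics/Ds.npy',allow_pickle=True).item()
pd=[(478,172),(598,187),(470,437),(345,468)]
cd=np.array([(164+(x+.5)/5-.5,93+(y+.5)/5-.5) for x,y in pd]); qd,f=quad('D',cd); print('D',(qd-cd).round(1).tolist(),f)
Q={n:np.array([ref(p,n) for p in P[n]]) for n in 'ABC'}; 
def rep(Q,ns):
    X=np.array([tri(*[ray('wrist',*Q[n][i],S[n]) for n in ns]) for i in range(4)])
    for i in range(4): print(X[i].round(1),[(proj('wrist',X[i],S[n])-Q[n][i]).round(1).tolist() for n in ns])
    c=X.mean(0);print(ns,'centre',c.round(1),[round(float(np.linalg.norm(X[i]-X[(i+1)%4])),1) for i in range(4)])
    ex=(X[0]+X[1]-X[2]-X[3]);ey=(X[0]+X[3]-X[1]-X[2]);n=np.cross(ex,ey);n/=np.linalg.norm(n)
    print('n',n.round(3),'tilt',np.arccos(n[2]).round(3),'yaw ex',np.arctan2(ex[1],ex[0]).round(3),'ey',np.arctan2(-ey[0],ey[1]).round(3)); return X
if __name__=='__main__':
    for q in (cd,qd):
        Q['D']=q
        for ns in ('AD','BD','CD','ABCD'): rep(Q,ns)
    # gauge base corners from D, on plane z=14
    for x,y in [(128,10),(370,60),(120,490)]: print(onz('wrist',164+x/5-.4,93+y/5-.4,14,S['D']).round(1))
    for x,y in [(78,28),(248,52),(216,244),(62,226)]: print('A',onz('wrist',*ref((x,y),'A'),14,S['A']).round(1))
E
python3 g3.py | sed -n '/^D/,$p'
```

```text
D [[2.6, -0.3], [0.8, -0.1], [-1.0, 0.2], [-1.8, 0.8]] [0.42, 1.0, 1.0, 1.0]
[ 604.2 -160.6   90.6] [[0.1, -0.5], [-0.1, 0.4]]
[ 598.2 -214.4   94.4] [[-0.7, 2.5], [0.5, -1.6]]
[ 529.8 -211.9   60.4] [[-0.3, 0.8], [0.1, -0.6]]
[ 538.4 -151.1   62.1] [[-0.1, 0.2], [0.0, -0.2]]
AD centre [ 567.6 -184.5   76.9] [54.2, 76.4, 61.4, 72.3]
n [-0.417  0.07   0.906] tilt 0.436 yaw ex -0.089 ey -0.127
[ 604.9 -160.6   90.8] [[0.0, 0.3], [-0.0, -0.3]]
[ 597.7 -217.2   92.4] [[-0.1, 1.9], [-0.1, -1.5]]
[ 530.5 -208.7   62. ] [[-0.1, 0.4], [-0.1, -0.3]]
[ 537.9 -151.4   61.9] [[0.0, -0.1], [0.0, 0.1]]
BD centre [ 567.7 -184.5   76.8] [57.0, 74.3, 57.8, 73.5]
n [-0.396  0.065  0.916] tilt 0.413 yaw ex -0.131 ey -0.127
[ 607.1 -160.1   91.1] [[-0.4, 2.5], [0.0, -2.4]]
[ 597.4 -213.6   94.1] [[-0.2, 1.1], [0.0, -0.9]]
[ 529.3 -211.    60.7] [[-0.0, 0.1], [-0.0, -0.1]]
[ 537.7 -151.8   61.6] [[0.0, -0.1], [0.0, 0.1]]
CD centre [ 567.9 -184.1   76.9] [54.4, 75.9, 59.8, 75.8]
n [-0.409  0.083  0.909] tilt 0.431 yaw ex -0.079 ey -0.159
[ 605.8 -160.6   90.2] [[-0.0, -2.4], [0.0, -0.7], [-0.1, 3.8], [-0.
[... 1211 characters left out ...]
 567.5 -184.1   76.9] [54.5, 78.1, 60.1, 79.7]
n [-0.453  0.079  0.888] tilt 0.478 yaw ex -0.063 ey -0.156
[ 605.8 -160.8   92.6] [[0.1, -3.2], [-0.5, -0.5], [0.5, 4.0], [-1.0, -0.9]]
[ 598.6 -215.4   93.8] [[0.5, 2.1], [-2.1, 1.1], [1.7, -0.2], [-0.4, -2.0]]
[ 529.9 -210.4   60.5] [[-1.7, 0.7], [1.5, 0.5], [-0.6, -0.5], [0.6, -0.6]]
[ 537.5 -151.1   60.2] [[0.1, 1.1], [0.2, -0.2], [-0.7, -0.3], [0.4, -0.6]]
ABCD centre [ 568.  -184.4   76.8] [55.1, 76.5, 59.7, 76.3]
n [-0.426  0.067  0.902] tilt 0.446 yaw ex -0.107 ey -0.129
[ 636.2 -143.3   14. ]
[ 623.7 -236.9   14. ]
[ 531.1 -129.    14. ]
A [ 635.9 -144.7   14. ]
A [ 623.8 -240.2   14. ]
A [ 518.1 -226.8   14. ]
A [ 529.4 -130.6   14. ]
```

```bash
python3 - <<'E' | sed -n '/^near/,$p'
from g3 import *
im=gaussian_filter(np.load('pics/D.npy').astype(float),(.5,.5,0))
o=cam('wrist',S['D'])[1][:3,3]
ex=np.array([np.cos(-.128),np.sin(-.128),0]);ey=np.array([-ex[1],ex[0],0]);up=np.array([0,0,1])
def slope(p,d):
    a=ray('wrist',*(p-20*d),S['D'])[1];b=ray('wrist',*(p+20*d),S['D'])[1];N=np.cross(a,b)
    return np.arctan(-(N@ex)/(N@up))
for w in (1,1.5,2): 
    for nm,i,j in (('near',0,3),('far',1,2)):
        p,d,f=edge(im,cd[i],cd[j],w); print(nm,w,slope(p,d).round(3),round(float(f),2))
for nm,i,j in (('near',0,3),('far',1,2)):
    d=cd[j]-cd[i];d/=np.linalg.norm(d);print('hand',nm,slope((cd[i]+cd[j])/2,d))
n=np.array([d[1],-d[0]])
for a in (.25,.5,.75):
    c=cd[0]+a*(cd[3]-cd[0]); print([int(map_coordinates(im.sum(2)/3,[[c[1]+k*n[1]],[c[0]+k*n[0]]],order=1)[0]) for k in np.arange(-7,7.1,1)])
E
```

```text
near 1 0.453 1.0
far 1 0.461 1.0
near 1.5 0.462 1.0
far 1.5 0.461 1.0
near 2 0.466 1.0
far 2 0.461 1.0
hand near 0.41090705371197184
hand far 0.4307048421298387
[56, 61, 72, 87, 97, 101, 104, 115, 136, 161, 180, 186, 186, 187, 189]
[57, 68, 81, 93, 99, 103, 111, 131, 158, 175, 183, 186, 188, 188, 187]
[63, 78, 91, 97, 101, 109, 127, 152, 175, 183, 187, 186, 187, 187, 187]
```

Tilt 0.46 agrees on both edges; face centre ≈ (567.7, -184.4, 76.8), yaw -0.128. Now views of the stand, box and slide.

```bash

python3 -m jog '[[0,0,0,0.15,0,0,0.085],[0,0,0,0.15,0,0,0.085],[0,0,0,0.15,0,0,0.085],[0,0,0,0.15,0,0,0.085],[0,0,0,0.15,0,0,0.085]]' >/dev/null
python3 -m jog '[[0,0,0,0.15,0,0,0.085],[0,0,0,0.15,0,0,0.085],[0,0,-0.043,0,0,0,0.085],[0,0,-0.043,0,0,0,0.085],[0,0,0,0,0,0,0.085]]' >/dev/null
python3 -m jog '[[-0.037,-0.033,0,0,0,0,0.085],[-0.037,-0.033,0,0,0,0,0.085],[-0.037,-0.033,0,0,0,0,0.085],[-0.037,-0.033,0,0,0,0,0.085],[0,0,0,0,0,0,0.085]]' 
python3 -m jog '[[0,0,0,0,0,0,0.085]]' >/dev/null; python3 v.py E
python3 -m jog '[[0,-0.035,0,0,0,0,0.085],[0,-0.035,0,0,0,0,0.085],[0,-0.035,0,0,0,0,0.085],[0,0,0,0,0,0,0.085],[0,0,0,0,0,0,0.085]]' >/dev/null; python3 v.py F
python3 -m jog '[[0.04,0,0,0,0,0,0.085],[0.04,0,0,0,0,0,0.085],[0.04,0,0,0,0,0,0.085],[0,0,0,0,0,0,0.085],[0,0,0,0,0,0,0.085]]' ; python3 v.py G
python3 - <<'E'
from h import *
e,f,g=[np.load(f'pics/{n}.npy') for n in 'EFG']
m=np.vstack([np.hstack([e,f]),np.hstack([g,g*0])])[:,:,::-1]
cv2.imwrite('pics/m2.png',cv2.resize(m,(800,600),interpolation=cv2.INTER_AREA))
E
```

```text
time_s: 5.9
eef_pos: [400.6, 73.9, 231.9]
ee_rot: [-0.001, 1.0, 0.001, 0.002]
force: [0.7, -0.2, -0.3]
grip_width: 0.997
grip_force: 0.0
E 6.0 [403.6  71.5 231.8] 0.043
F 6.55 [404.1 176.1 230.3] 0.029
time_s: 7.1
eef_pos: [523.7, 175.0, 229.9]
ee_rot: [0.0, 1.0, -0.001, -0.001]
force: [-0.4, -0.6, 1.1]
grip_width: 0.992
grip_force: 0.0
G 7.1 [523.7 175.  229.9] 0.045
```

View pics/m2.png

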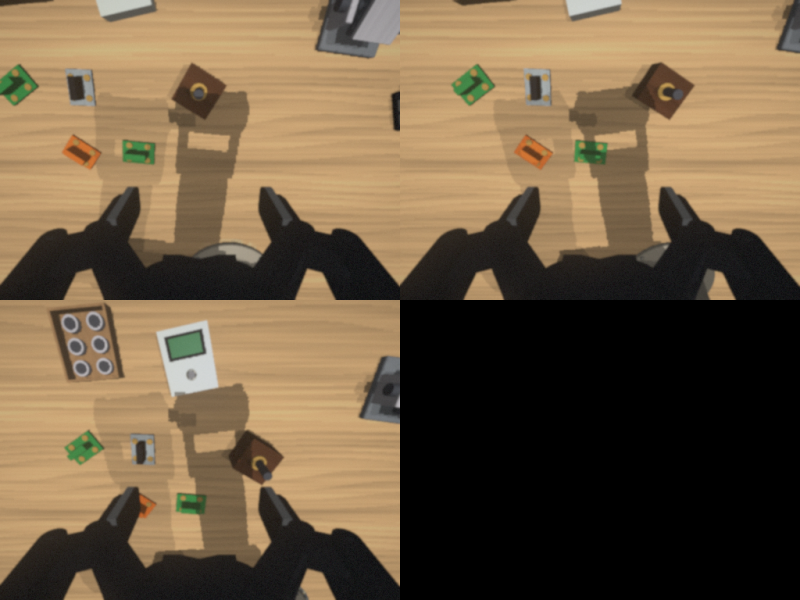

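E/F/G: stand with stylus, box well at about (245,96) in G, slide at (103,113) E / (177,113) F / (183,191) G. One zoomed montage to pick these accurately.

```bash
python3 - <<'E'
from h import *
t=[('E',255,118),('F',346,119),('G',335,218),('E',103,113),('G',183,191),('G',245,96)]
ts=[]
for n,u,v in t:
    c=np.load(f'pics/{n}.npy')[v-32:v+33,u-32:u+33]; ts.append(cv2.resize(np.clip(c*1.4,0,255).astype(np.uint8),(260,260),interpolation=cv2.INTER_CUBIC))
cv2.imwrite('pics/m3.png',np.vstack([np.hstack(ts[:3]),np.hstack(ts[3:])])[:,:,::-1])
E
```

```text
(no output)
```

View pics/m3.png

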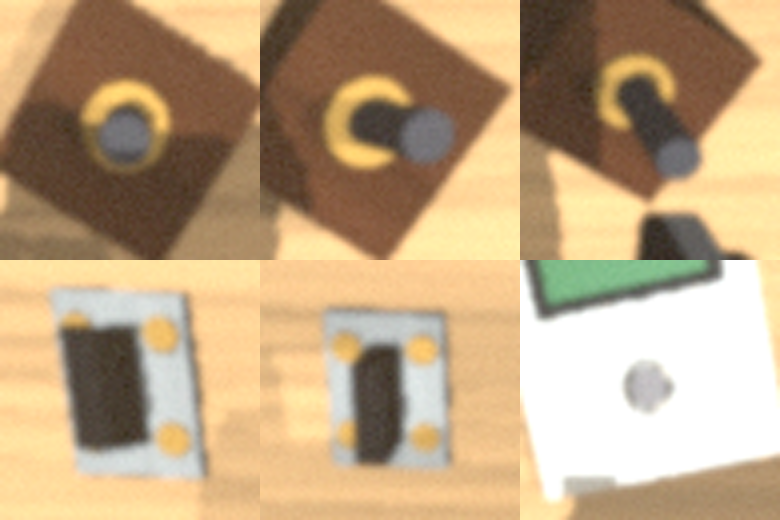

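Zoom: collar ring, handle-top disc, slide plate corners and the well are all crisp; I cast rays from them.

```bash
cat > p.py <<'E'
from h import *
S={n:np.load(f'pics/{n}s.npy',allow_pickle=True).item() for n in 'EFG'}
def px(n,u,v,x,y): return n,u-32+(x+.5)/4-.5,v-32+(y+.5)/4-.5
T=[('E',255,118),('F',346,119),('G',335,218),('E',103,113),('G',183,191),('G',245,96)]
def r(q): return ray('wrist',q[1],q[2],S[q[0]])
col=[px(*T[0],125.5,126),px(*T[1],109,120.5),px(*T[2],116,92)]
top=[px(*T[0],125,135),px(*T[1],167,135),px(*T[2],158,158)]
for nm,a,z in (('collar',col,66),('top',top,116)):
    print(nm,tri(*map(r,a)).round(1),[onz('wrist',q[1],q[2],z,S[q[0]]).round(1)[:2].tolist() for q in a])
print('well',onz('wrist',*px(*T[5],129.5,126)[1:],35,S['G']).round(1),onz('top',212.2,172,29).round(1))
ce=[px(*T[3],x,y) for x,y in [(52,30),(185,34),(205,217),(78,214)]]
cg=[px(*T[4],x,y) for x,y in [(65,50),(185,54),(190,207),(72,206)]]
for c in (ce,cg):
    X=np.array([onz('wrist',q[1],q[2],6,S[q[0]]) for q in c]);print(X.round(1).tolist(),'c',X.mean(0).round(1))
    e=X[0]+X[1]-X[2]-X[3];f=X[0]+X[3]-X[1]-X[2];print('yaw x',np.arctan2(e[1],e[0]).round(3),np.arctan2(-f[0],f[1]).round(3),np.linalg.norm(e)/2,np.linalg.norm(f)/2)
print('tri',np.mean([tri(r(a),r(b)) for a,b in zip(ce,cg)],0).round(1))
g=[px(*T[5],x,y) for x,y in [(28,238),(255,195)]]
for q in g: print('boxedge',onz('wrist',q[1],q[2],35,S['G']).round(1))
E
python3 p.py
```

```text
collar [463.6  72.7  66.7] [[463.5, 72.7], [463.7, 72.9], [463.2, 72.2]]
top [463.9  73.  115.2] [[464.6, 72.6], [463.5, 73.2], [464.0, 73.6]]
well [607.8 187.4  35. ] [607.  187.6  29. ]
[[498.3, 307.9, 6.0], [497.0, 262.3, 6.0], [434.4, 265.2, 6.0], [435.5, 311.2, 6.0]] c [466.3 286.7   6. ]
yaw x -0.05 -0.026 62.73621028201407 45.86602547551557
[[499.6, 308.2, 6.0], [497.8, 262.9, 6.0], [434.8, 265.6, 6.0], [435.4, 312.4, 6.0]] c [466.9 287.3   6. ]
yaw x -0.054 -0.025 63.70622759334316 46.08138575463691
tri [466.2 287.9   3.9]
boxedge [572.9 221.4  35. ]
boxedge [586.4 146.8  35. ]
```

```bash

python3 -m jog '[[-0.02,0.034,0,0,0,0,0.085],[-0.02,0.034,0,0,0,0,0.085],[-0.02,0.034,0,0,0,0,0.06],[0,0,0,0,0,0,0.05],[0,0,0,0,0,0,0.05]]' |head -3
python3 -m jog '[[0,0,0.03,0,0,0,0.05],[0,0,0.02,0,0,0,0.05],[0,0,0,0,0,0,0.05],[0,0,0,0,0,0,0.05]]' |head -5
python3 -c "
from h import *
for i in range(3): print(sense()['eef_pos'].round(2),sense()['ee_rot'].round(4),sense()['force'].round(2))"
```

```text
time_s: 7.65
eef_pos: [462.7, 74.1, 231.3]
ee_rot: [-0.0, 1.0, -0.001, 0.001]
time_s: 8.05
eef_pos: [463.5, 75.0, 181.2]
ee_rot: [-0.0, 1.0, 0.0, 0.0]
force: [0.8, -0.9, 0.4]
grip_width: 0.584
[463.48  74.98 181.21] [-0.e+00  1.e+00  3.e-04  3.e-04] [ 0.8  -0.87  0.36]
[463.48  74.98 181.21] [-0.e+00  1.e+00  3.e-04  3.e-04] [ 0.8  -0.87  0.36]
[463.48  74.98 181.21] [-0.e+00  1.e+00  3.e-04  3.e-04] [ 0.8  -0.87  0.36]
```

```bash

python3 -m jog '[[0,0.002,0.035,0,0,0,0.05],[0,0,0.035,0,0,0,0.05],[0,0,0.027,0,0,0,0.05],[0,0,0,0,0,0,0.05],[0,0,0,0,0,0,0.05]]' |sed -n 2,4p
python3 -m jog '[[0,0,0,0,0,0,0.0],[0,0,0,0,0,0,0],[0,0,0,0,0,0,0],[0,0,0,0,0,0,0],[0,0,0,0,0,0,0]]' 60
python3 -m jog '[[0,0,0,0,0,0,0.0],[0,0,0,0,0,0,0],[0,0,0,0,0,0,0]]' 60
```

```text
eef_pos: [464.2, 72.6, 85.1]
ee_rot: [0.0, 1.0, 0.0, 0.001]
force: [0.1, 0.3, -0.2]
time_s: 9.05
eef_pos: [464.1, 72.5, 84.8]
ee_rot: [0.0, 1.0, -0.0, 0.001]
force: [-1.2, 1.3, 6.7]
grip_width: 0.114
grip_force: 58.7
time_s: 9.35
eef_pos: [464.0, 72.5, 84.8]
ee_rot: [0.0, 1.0, -0.0, 0.001]
force: [-1.0, 0.8, 7.7]
grip_width: 0.114
grip_force: 58.7
```

```bash

python3 -m jog '[[0,0,-0.01,0,0,0,0.0],[0,0,-0.02,0,0,0,0],[0,0,-0.03,0,0,0,0],[0,0,-0.03,0,0,0,0],[0,0,0,0,0,0,0]]'
python3 -m jog '[[0,0,-0.015,0,0,0,0.0],[0,0,0,0,0,0,0]]'
python3 v.py H; python3 -c "
from h import *
w=np.load('pics/H.npy')[130:384,130:390];sc=eyes.capture('scene');np.save('pics/H2.npy',sc)
sc=cv2.resize(sc[100:220,250:370],(480,480),interpolation=cv2.INTER_CUBIC)
w=cv2.resize(w,(320,313));w=np.pad(w,((0,167),(0,0),(0,0)))
cv2.imwrite('pics/m4.png',np.clip(np.hstack([w,sc])[:,:,::-1]*1.3,0,255).astype(np.uint8))
print(sense()['force'],sense()['eef_pos'])"
```

```text
time_s: 9.85
eef_pos: [465.0, 72.3, 177.8]
ee_rot: [0.0, 1.0, -0.0, 0.004]
force: [0.4, -1.0, -1.4]
grip_width: 0.119
grip_force: 58.6
time_s: 10.05
eef_pos: [463.7, 72.4, 189.8]
ee_rot: [0.0, 1.0, -0.0, 0.001]
force: [-0.7, 0.1, -1.2]
grip_width: 0.115
grip_force: 58.6
H 10.05 [463.7  72.4 189.8] 0.038
[-0.72996633  0.51563922 -0.14693514] [462.97095979  72.45517229 188.10027851]
```

View pics/m4.png

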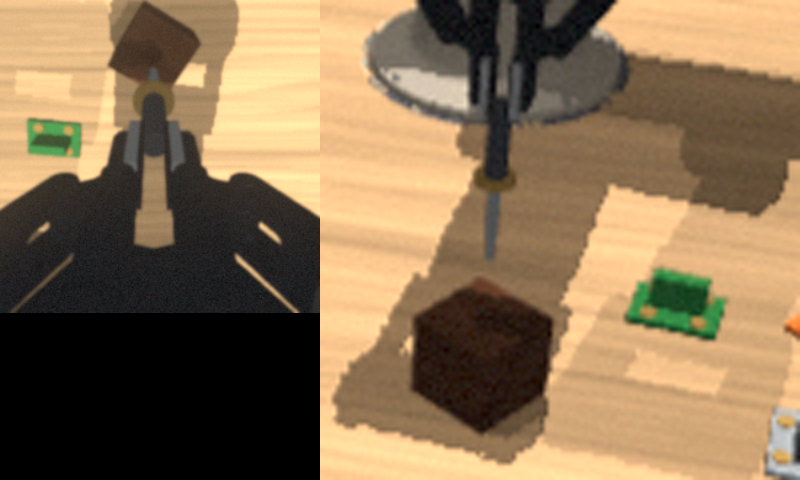

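Stylus is held by the handle, clear of the stand, apparently upright. I check tip and collar pixels against expectation.

```bash
python3 - <<'E'
from h import *
s=np.load('pics/Hs.npy',allow_pickle=True).item();p=s['eef_pos'];print(p)
im=np.load('pics/H.npy').astype(int)
for nm,d in (('tip',-78.8),('coltop',-18.8)):
    q=p+[0,0,d]; print(nm,proj('wrist',q,s).round(1),proj('scene',q).round(1))
b=(im[:,:,0]-im[:,:,2]>45)&(im[:,:,0]<150)
y,x=np.nonzero(b[190:230,235:275]); print('brass',x.min()+235,x.max()+235,y.min()+190,y.max()+190)
sh=(abs(im[:,:,0]-im[:,:,2])<18)&(im.sum(2)>120)
for r in range(178,206,3):
    x=np.nonzero(sh[r,245:268])[0]; print(r,x.min()+245 if len(x) else None,x.max()+245 if len(x) else None)
E
```

```text
[463.71606931  72.40502564 189.84900827]
tip [254.9 186.7] [290.8 163.1]
coltop [254.9 211.9] [292.5 142.6]
brass 235 274 193 226
178 None None
181 None None
184 253 255
187 251 257
190 251 258
193 250 258
196 None None
199 None None
202 None None
205 None None
```

```bash

python3 -m jog '[[0.036,-0.0288,0,0,0,0,0],[0.036,-0.0288,0,0,0,0,0],[0.036,-0.0288,0,0,0,0,0],[0.036,-0.0288,0,0,0,0,0],[0,0,0,0,0,0,0]]' |sed -n 2p
python3 -m jog '[[0,0,0.03,0,0,0,0],[0,0,0.03,0,0,0,0],[0,0,0,0,0,0,0],[0,0,0,0,0,0,0]]' |sed -n 2,4p
```

```text
eef_pos: [609.1, 190.2, 184.8]
eef_pos: [607.0, 187.3, 128.8]
ee_rot: [0.0, 1.0, -0.0, -0.0]
force: [0.1, -0.4, 0.5]
```

```bash

python3 -m jog '[[0,0,0.01,0,0,0,0],[0,0,0.008,0,0,0,0],[0,0,0,0,0,0,0]]' |sed -n 2,4p
python3 -m jog '[[0,0,0.002,0,0,0,0],[0,0,0.001,0,0,0,0],[0,0,0,0,0,0,0]]' |sed -n 2,4p
python3 -m jog '[[0,0,0.001,0,0,0,0],[0,0,0.001,0,0,0,0],[0,0,0,0,0,0,0]]' |sed -n 2,4p
```

```text
eef_pos: [606.7, 187.5, 109.6]
ee_rot: [0.0, 1.0, -0.0, -0.001]
force: [-0.5, -0.4, -0.7]
eef_pos: [607.4, 187.6, 107.9]
ee_rot: [-0.0, 1.0, -0.0, 0.0]
force: [0.2, 0.4, 1.0]
eef_pos: [607.3, 187.7, 105.7]
ee_rot: [-0.0, 1.0, -0.0, 0.0]
force: [0.3, -0.7, 2.1]
```

Contact near the expected height, and the force is climbing. Press on until it is clearly bottomed.

```bash

python3 -m jog '[[0,0,0.001,0,0,0,0],[0,0,0.001,0,0,0,0],[0,0,0,0,0,0,0]]' |sed -n 2,4p
python3 -m jog '[[0,0,0.001,0,0,0,0],[0,0,0.001,0,0,0,0],[0,0,0,0,0,0,0]]' |sed -n 2,4p
python3 -m jog '[[0,0,0.001,0,0,0,0],[0,0,0,0,0,0,0],[0,0,0,0,0,0,0]]' |sed -n 2,4p
```

```text
eef_pos: [607.4, 187.6, 103.8]
ee_rot: [-0.0, 1.0, -0.0, 0.0]
force: [-0.3, 0.4, 4.3]
eef_pos: [608.4, 187.7, 103.4]
ee_rot: [-0.0, 1.0, -0.0, 0.002]
force: [-0.3, 0.9, 12.8]
eef_pos: [608.9, 187.7, 103.2]
ee_rot: [-0.0, 1.0, -0.0, 0.003]
force: [-0.8, -1.0, 15.2]
```

```bash

python3 -m jog '[[0,0,-0.01,0,0,0,0],[0,0,-0.03,0,0,0,0],[0,0,-0.03,0,0,0,0],[0,0,-0.018,0,0,0,0],[0,0,0,0,0,0,0]]' |sed -n 2,4p
python3 -m jog '[[-0.036,0.0288,0,0,0,0,0],[-0.036,0.0288,0,0,0,0,0],[-0.036,0.0288,0,0,0,0,0],[-0.036,0.0288,0,0,0,0,0],[0,0,0,0,0,0,0]]' |sed -n 2p
python3 -m jog '[[0,0,0,0,0,0,0],[0,0,0,0,0,0,0]]' |sed -n 2,4p
python3 v.py I
```

```text
eef_pos: [608.0, 187.8, 190.7]
ee_rot: [-0.0, 1.0, -0.0, 0.002]
force: [-0.5, 0.4, -0.1]
eef_pos: [458.9, 70.8, 186.7]
eef_pos: [463.7, 72.8, 187.9]
ee_rot: [-0.0, 1.0, 0.0, -0.0]
force: [0.2, 0.3, -0.4]
I 14.05 [463.7  72.8 187.9] 0.012
```

```bash

python3 - <<'E'
from h import *
for n in 'HI':
    im=np.load(f'pics/{n}.npy').astype(int); sh=(abs(im[:,:,0]-im[:,:,2])<18)&(im.sum(2)>120)
    y,x=np.nonzero(sh[178:196,245:268]); print(n,x.mean()+245,y.min()+178,len(x))
E
python3 -m jog '[[0,0,0.02,0,0,0,0],[0,0,0.02,0,0,0,0],[0,0,0.005,0,0,0,0],[0,0,0.005,0,0,0,0],[0,0,0,0,0,0,0]]' |sed -n 2,4p
python3 -m jog '[[0,0,0.005,0,0,0,0],[0,0,0.005,0,0,0,0],[0,0,0,0,0,0,0]]' |sed -n 2,4p
```

```text
H 254.15 184 80
I 254.2948717948718 181 78
eef_pos: [463.4, 72.6, 138.4]
ee_rot: [-0.0, 1.0, 0.0, -0.0]
force: [0.7, -0.7, -0.1]
eef_pos: [462.9, 72.5, 128.0]
ee_rot: [-0.0, 1.0, -0.0, -0.0]
force: [0.3, -0.1, -0.6]
```

```bash

python3 -m jog '[[0,0,0.01,0,0,0,0],[0,0,0.01,0,0,0,0],[0,0,0.01,0,0,0,0],[0,0,0.008,0,0,0,0],[0,0,0,0,0,0,0]]' |sed -n 2,4p
python3 -m jog '[[0,0,0.002,0,0,0,0],[0,0,0.001,0,0,0,0],[0,0,0,0,0,0,0]]' |sed -n 2,4p
```

```text
eef_pos: [462.5, 72.5, 89.2]
ee_rot: [-0.0, 1.0, -0.0, -0.001]
force: [-0.4, -0.2, -0.4]
eef_pos: [463.3, 72.5, 87.6]
ee_rot: [0.0, 1.0, -0.0, 0.0]
force: [0.3, -0.7, -0.5]
```

```bash

python3 -m jog '[[0,0,0.001,0,0,0,0],[0,0,0.001,0,0,0,0],[0,0,0,0,0,0,0]]' |sed -n 2,4p
python3 -m jog '[[0,0,0.001,0,0,0,0],[0,0,0.0005,0,0,0,0],[0,0,0,0,0,0,0]]' |sed -n 2,4p
```

```text
eef_pos: [463.1, 72.5, 85.4]
ee_rot: [-0.0, 1.0, -0.0, -0.0]
force: [0.2, -0.5, -0.5]
eef_pos: [463.8, 72.4, 84.9]
ee_rot: [0.0, 1.0, -0.0, 0.001]
force: [-1.5, 0.0, 7.6]
```

```bash

python3 -m jog '[[0,0,0,0,0,0,0.02],[0,0,0,0,0,0,0.03],[0,0,0,0,0,0,0.05],[0,0,0,0,0,0,0.05],[0,0,0,0,0,0,0.05]]' |sed -n 2,6p
python3 -m jog '[[0,0,-0.02,0,0,0,0.05],[0,0,-0.03,0,0,0,0.05],[0,0,-0.035,0,0,0,0.05],[0,0,-0.035,0,0,0,0.05],[-0.02,0,-0.025,0,0,0,0.05]]' |sed -n 2,5p
python3 -m jog '[[-0.03,-0.04,0,0,0,0,0.05],[0,0,0,0,0,0,0.05],[0,0,0,0,0,0,0.05]]' |sed -n 2,5p
python3 v.py J
python3 - <<'E'
from h import *
s=np.load('pics/Js.npy',allow_pickle=True).item();im=np.load('pics/J.npy').astype(int)
for q in ([463.7,72.8,66],[463.7,72.8,116]): print(proj('wrist',np.array(q),s).round(1))
u,v=proj('wrist',np.array([463.7,72.8,66]),s).astype(int)
b=(im[:,:,0]-im[:,:,2]>60)&(im[:,:,0]>90);n,l,st,c=cv2.connectedComponentsWithStats(b[v-15:v+16,u-15:u+16].astype(np.uint8));print(st[1:].tolist(),c[1:]+[u-15,v-15])
c=im[v-40:v+41,u-50:u+51];cv2.imwrite('pics/m5.png',np.clip(1.4*cv2.resize(c.astype(np.uint8),None,fx=5,fy=5,interpolation=cv2.INTER_CUBIC)[:,:,::-1].astype(float),0,255).astype(np.uint8))
E
```

```text
eef_pos: [463.2, 72.4, 83.9]
ee_rot: [-0.0, 1.0, -0.0, -0.0]
force: [-0.0, 0.7, 0.3]
grip_width: 0.585
grip_force: 0.0
eef_pos: [444.3, 72.2, 231.0]
ee_rot: [0.0, 1.0, -0.0, 0.001]
force: [-0.8, 0.6, -0.2]
grip_width: 0.588
eef_pos: [412.9, 112.9, 229.2]
ee_rot: [0.0, 1.0, 0.001, 0.0]
force: [0.9, -0.4, -0.3]
grip_width: 0.588
J 17.6 [412.9 112.9 229.2] 0.027
[288.1 124.5]
[293.8 129.3]
[[6, 4, 19, 10, 116], [8, 22, 7, 5, 18]] [[288.87931034 117.31034483]
 [283.72222222 132.66666667]]
```

View pics/m5.png

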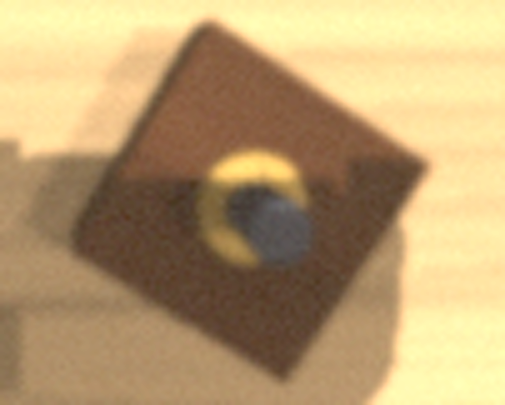

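Stylus is upright and home: collar at (288.6,125.6), expected (288.1,124.5). Now the slide.

```bash

python3 -m jog '[[0.0134,-0.0436,0,0,0,0.04,0.05],[0.0134,-0.0436,0,0,0,0,0.05],[0.0134,-0.0436,0,0,0,0,0.05],[0.0134,-0.0436,0,0,0,0,0.05],[0,0,0,0,0,0,0.04]]' |sed -n 2p
python3 -m jog '[[0,0,0.045,0,0,0,0.04],[0,0,0.045,0,0,0,0.04],[0,0,0.045,0,0,0,0.04],[0,0,0.025,0,0,0,0.04],[0,0,0,0,0,0,0.04]]' |sed -n 2p
python3 -m jog '[[0,0,0,0,0,0,0.04],[0,0,0,0,0,0,0.04]]' |sed -n 2,5p
python3 -c "
from h import *
s=sense();print(s['eef_pos'],s['ee_rot'],R.from_matrix(pose(s)[:3,:3]).as_euler('zyx'))
T=np.linalg.inv(pose(s));print(T@[466.7,287.2,20,1])"
```

```text
eef_pos: [473.1, 288.2, 227.1]
eef_pos: [470.6, 283.4, 65.5]
eef_pos: [473.3, 285.1, 70.8]
ee_rot: [-0.001, 1.0, -0.02, 0.001]
force: [0.2, 0.2, 0.3]
grip_width: 0.47
[473.26439034 285.11609028  70.79250045] [-5.00869374e-04  9.99791711e-01 -2.03509041e-02  1.45730661e-03] [ 4.07032841e-02  2.93439664e-03 -3.14065043e+00]
[-6.79070351 -1.76118224 50.77496021  1.        ]
```

```bash

python3 -m jog '[[-0.007,-0.002,0.02,0,0,0,0.04],[0,0,0.015,0,0,0,0.04],[0,0,0,0,0,0,0.04],[0,0,0,0,0,0,0.04]]' |sed -n 2,5p
python3 -c "
from h import *
s=sense();T=np.linalg.inv(pose(s));print(T@[466.7,287.2,20,1],pose(s)[:3,2])"
```

```text
eef_pos: [466.0, 287.6, 35.4]
ee_rot: [-0.0, 1.0, -0.02, 0.001]
force: [-0.0, -0.3, 0.9]
grip_width: 0.471
[ 0.71374915  0.37712543 15.40825941  1.        ] [ 1.99366914e-03  6.66056705e-04 -9.99997791e-01]
```

```bash

python3 -m jog '[[0,0,0.008,0,0,0,0.04],[0,0,0.007,0,0,0,0.04],[0,0,0,0,0,0,0.04],[0,0,0,0,0,0,0.04]]' |sed -n 2,5p
python3 -m jog '[[0,0,0,0,0,0,0.02],[0,0,0,0,0,0,0],[0,0,0,0,0,0,0],[0,0,0,0,0,0,0],[0,0,0,0,0,0,0]]' 80
python3 -c "
from h import *
s=sense();print(s['eef_pos'],R.from_matrix(pose(s)[:3,:3]).as_euler('zyx'))"
```

```text
eef_pos: [465.1, 287.4, 19.0]
ee_rot: [0.0, 1.0, -0.02, -0.0]
force: [0.2, -0.6, -0.0]
grip_width: 0.466
time_s: 20.15
eef_pos: [465.1, 287.4, 19.0]
ee_rot: [-0.0, 1.0, -0.02, 0.0]
force: [0.3, -0.4, 1.2]
grip_width: -0.001
grip_force: 0.0
[465.11539515 287.42137648  19.0353548 ] [ 4.01898507e-02  6.09350767e-05 -3.14157551e+00]
```

The fingers shut fully without gripping; check where the slide is now by comparing images numerically.

```bash

python3 v.py K
python3 - <<'E'
from h import *
sc0=np.load('pics/scene0.npy').astype(int); sc=eyes.capture('scene').astype(int); np.save('pics/sc1.npy',sc)
print(sense()['grip_width'],sense()['grip_force'])
for nm,q in (('rib top',[466.5,287.3,32]),('centre',[466.5,287.3,6])): print(nm,proj('scene',np.array(q)).round(1))
def desc(im):
    for r in range(198,224,2): print(r,''.join('#' if im[r,c].sum()<110 else 'g' if abs(im[r,c,0]-im[r,c,2])<25 and im[r,c].sum()>250 else '.' for c in range(350,395)))
desc(sc0);desc(sc)
E
```

```text
K 20.15 [465.1 287.4  19. ] 0.001
-0.006973666293377881 0.0
rib top [372.4 202.4]
centre [370.3 210. ]
198 .............................................
200 ......................####...................
202 ..............ggg.....####...................
204 .............g.....g.####.gg.................
206 .............gg.....#####.....g..............
208 .............gggggg.#####.....g..............
210 ............ggggggg.#####gggggg..............
212 ............gg..ggg#####.gggggg..............
214 ............g......#####gggggg...............
216 ............gggggggggggg.....................
218 .............gggggggggggggg.gg...............
220 .......................ggggggg...............
222 .............................................
198 .....................#...#...##..............
200 ........................#....................
202 ..............ggg....#####...................
204 .............g.....g.#####...................
206 ....................######...................
208 ....................######...................
210 ...................######....................
212 ...................#####.....................
214 ...................#####.....................
216 .............g...gg..........................
218 .................ggggg.......................
220 .............................................
222 .............................................
```

```bash

python3 - <<'E'
from h import *
s=np.load('pics/Ks.npy',allow_pickle=True).item();im=np.load('pics/K.npy').astype(int)
for nm,q in (('tip',[465,287.4,8]),('ribend',[486,287,32]),('ribendlow',[486,287,6]),('pl1',[498,309,6]),('pl2',[498,263,6]),('pl3',[434.5,265,6]),('pl4',[435,311,6])): print(nm,proj('wrist',np.array(q),s).round(1))
def ch(p):
    b=p.sum()
    if p[1]-p[0]>25: return 'G'
    if b<75: return '#'
    if p[0]-p[2]>50 : return '.' if b>250 else ','
    return 'g' if b>250 else '+' if b>140 else '-'
for r in range(130,270,4): print(r,''.join(ch(im[r,c]) for c in range(190,320,2)))
E
```

```text
tip [254.9 216.3]
ribend [254.2 201.9]
ribendlow [254.3 188.2]
pl1 [222.1 173.2]
pl2 [288.  170.6]
pl3 [285.5 250.1]
pl4 [226.  251.7]
130 .................................................................
134 .................................................................
138 .................................................................
142 .................................................................
146 .................................................................
150 .................................................................
154 .................................................................
158 .................gggggg..........................................
162 ..............gggggggggg.........................................
166 ..g.....ggggggggggggggggg........................................
170 +gggg.ggggggg+g+++++++++++ggggggggggggggg+g+ggggggg.ggggggggggggg
174 +++++++++++++++++g+gggg+gggggggggggggggggggggggggggggggggg.gggggg
178 gg+g+g+ggg++++++gggggggggggggggggggggggggggggggggg.....g......g..
182 gggggggggggggg+gg+ggg+++gggggggggggggggggggggggggg.
[... 784 characters left out ...]

230 .gg+ggggg+gg+g++++++++++++++++++--++++++++++++ggg.....g...g.g....
234 ..ggggggggggggggg+++++++++++++++--+++++.......ggg................
238 ...ggggggggggggg+g++++----++++++--+++++----+,gggg..g.............
242 ....gggggg+gggggg++++-----++++++--++++++-----ggg.................
246 ....g++ggggg+gg++++++-----+++++---++++++-----+gg.................
250 ......ggggg+g+++++++------+++++-#-++++++-----+g..gggggggg.ggggggg
254 .........gg+g+gg++++------++++++--++++++--#---+ggggggggggg.g.gg.g
258 ............gg++++++-----++++++----+++++------+g....g.g.......g..
262 ...............gg++-------++++++--++++++------+g.................
266 ................g+-----------+++--++-----------+g......g.gggg...g
```

```bash

python3 - <<'E'
from h import *
s=np.load('pics/Ks.npy',allow_pickle=True).item();im=np.load('pics/K.npy').astype(int)
for z in (0,8,15,20,25,30,35,45,60): print(z,proj('wrist',np.array([465,287.4,z]),s).round(1),proj('wrist',np.array([446.,287.4,z]),s).round(1))
s=np.load('pics/Hs.npy',allow_pickle=True).item();h=np.load('pics/H.npy').astype(int)
for dz in (-11,0,8,20): print('H',dz,proj('wrist',s['eef_pos']+[0,0,dz],s).round(1))
for r in (214,222,226,230,234,238,242,246,250,254,258,262,270,280): print(r,'K',(im[r,236:276:2].sum(1)//3).tolist()); 
for r in (214,222,226,230,234,238,242,246,250,254,258,262,270,280): print(r,'H',(h[r,228:284:3].sum(1)//3).tolist())
E
```

```text
0 [254.9 211.8] [255.9 234.1]
8 [254.9 216.3] [255.9 239.3]
15 [254.9 220.5] [256.  244.2]
20 [254.9 223.7] [256.  247.9]
25 [254.9 227.1] [256.  251.7]
30 [254.9 230.7] [256.1 255.8]
35 [254.9 234.4] [256.1 260.1]
45 [254.9 242.6] [256.2 269.4]
60 [254.9 256.8] [256.3 285.6]
H -11 [254.9 216.2]
H 0 [254.9 223. ]
H 8 [254.9 228.3]
H 20 [254.9 237.3]
214 K [81, 83, 83, 79, 69, 41, 34, 32, 32, 25, 34, 37, 30, 35, 70, 81, 84, 85, 85, 82]
222 K [82, 82, 83, 82, 73, 44, 29, 30, 29, 24, 27, 28, 20, 33, 66, 81, 82, 84, 84, 84]
226 K [80, 80, 81, 81, 77, 44, 31, 38, 33, 26, 27, 35, 31, 41, 71, 82, 82, 81, 81, 83]
230 K [74, 72, 75, 77, 76, 74, 73, 74, 57, 33, 31, 63, 72, 71, 74, 80, 82, 81, 74, 71]
234 K [70, 67, 69, 69, 73, 74, 70, 71, 51, 33, 30, 61, 73, 72, 74, 76, 84, 87, 85, 84]
238 K [39, 37, 32, 53, 71, 74, 75, 74, 56, 33, 31, 63, 76, 73, 73, 71, 44, 32, 27, 35]
242 K [36, 28, 33, 56, 72, 72, 73, 73, 55, 32, 34, 61, 73, 74, 75, 67, 49, 29, 34, 34]
246 K [38, 34, 39, 62, 71, 75, 73, 71, 46, 35, 30, 55, 69, 70, 73, 70, 56, 33, 32, 32]
250 K [36, 32, 37, 62, 70, 75, 73, 67, 46, 22, 26, 5
[... 976 characters left out ...]
54, 72, 73, 55, 38, 42]
242 H [38, 41, 69, 70, 71, 45, 36, 47, 41, 46, 43, 46, 36, 51, 74, 71, 70, 37, 38]
246 H [37, 48, 72, 72, 72, 39, 34, 42, 47, 46, 46, 44, 36, 43, 73, 69, 71, 41, 36]
250 H [35, 53, 71, 71, 71, 39, 40, 43, 41, 49, 46, 45, 39, 42, 72, 70, 72, 45, 36]
254 H [40, 60, 72, 72, 65, 32, 42, 53, 43, 46, 45, 50, 38, 37, 71, 70, 70, 54, 36]
258 H [37, 63, 73, 73, 63, 37, 52, 94, 89, 82, 90, 92, 42, 28, 67, 73, 70, 59, 34]
262 H [31, 52, 67, 78, 68, 24, 55, 101, 101, 99, 100, 99, 51, 37, 73, 79, 65, 47, 35]
270 H [40, 32, 30, 32, 37, 35, 70, 102, 104, 103, 106, 100, 60, 30, 39, 33, 28, 33, 29]
280 H [31, 34, 32, 31, 29, 31, 84, 101, 104, 105, 104, 104, 74, 30, 35, 28, 30, 26, 31]
```

Numbers show the fingertips actually end about 26 mm behind the reported TCP (they closed just above the rib, and the stylus was held near its top). I calibrate the height by touching the rib's top (z = 32) gently with shut fingers.

```bash

python3 -m jog '[[0,0,0.004,0,0,0,0],[0,0,0,0,0,0,0]]' 20|sed -n '2p;4p'
for i in 1 2 ; do :; done
python3 -m jog '[[0,0,0.002,0,0,0,0],[0,0,0,0,0,0,0]]' |sed -n '2p;4p'
python3 -m jog '[[0,0,0.002,0,0,0,0],[0,0,0,0,0,0,0]]' |sed -n '2p;4p'
python3 -m jog '[[0,0,0.002,0,0,0,0],[0,0,0,0,0,0,0]]' |sed -n '2p;4p'
```

```text
eef_pos: [464.8, 287.3, 14.4]
force: [-1.0, -0.5, -0.4]
eef_pos: [465.0, 287.4, 12.7]
force: [-0.4, 0.1, -0.4]
eef_pos: [465.0, 287.4, 10.7]
force: [-0.2, 0.4, -0.2]
eef_pos: [465.0, 287.4, 8.8]
force: [0.2, 0.6, 0.1]
```

```bash

python3 -m jog '[[0,0,0.002,0,0,0,0],[0,0,0,0,0,0,0]]' |sed -n '2p;4p'
python3 -m jog '[[0,0,0.002,0,0,0,0],[0,0,0,0,0,0,0]]' |sed -n '2p;4p'
python3 -m jog '[[0,0,0.002,0,0,0,0],[0,0,0,0,0,0,0]]' |sed -n '2p;4p'
```

```text
eef_pos: [465.3, 287.5, 7.5]
force: [-2.2, -0.3, 6.4]
eef_pos: [465.4, 287.6, 7.4]
force: [-9.6, -4.6, 25.9]
eef_pos: [465.5, 287.6, 7.3]
force: [-16.7, -7.6, 46.7]
```

```bash

python3 -m jog '[[0,0,-0.02,0,0,0,0],[0,0,0,0,0,0,0.02],[0,0,0,0,0,0,0.04],[0,0,0,0,0,0,0.04],[0,0,0,0,0,0,0.04]]' |sed -n '2p;4p'
python3 v.py L
python3 - <<'E'
from h import *
s=np.load('pics/Ls.npy',allow_pickle=True).item();im=np.load('pics/L.npy').astype(int)
def ch(p):
    b=p.sum()
    if b<130: return '#'
    if p[0]-p[2]>40 : return '.'
    return 'g' 
for r in range(166,256,3): print(r,''.join(ch(im[r,c]) for c in range(200,310,2)))
for q in ([486,287.3,32],[498,309,6],[498,263,6],[434.5,265,6]): print(proj('wrist',np.array(q),s).round(1))
E
```

```text
eef_pos: [464.7, 287.3, 22.2]
force: [0.0, 1.1, -0.4]
L 22.15 [464.7 287.3  22.2] 0.004
166 ..............g........................................
169 ..........gggggggggggggggggggggggggggggggggg...........
172 gggggggggggggggggggggggggggggggggggggggggggg...........
175 gg.ggg...ggggggggggggggggggggggggggggggggggg...........
178 ...g...g..gggggggggggggggggggggggggggggggggg...........
181 ...........ggggggggggggggggggggggggggggggggg...........
184 ..........ggggg.....ggggggggggggggg......ggg...........
187 .........g.ggg.......ggggggggggggg.......ggg...........
190 gggggggggggggg.......ggg#######ggg.......ggg...........
193 gggggggg.gggggg.....gggg#######ggg......gggg...........
196 ggggggg.ggggggggggggggg########ggggggggggggg.g.........
199 g...g.gg.g.gggggggggggg########ggggggggggggggggg.......
202 gggg.gggggggggggggggggg########ggggggggggggggggg.......
205 ggggggggggggggggggggggg#########ggggggggggggggg........
208 ggggggggggggggggggggggg#########gggggggggggg.ggg.......
211 ...g....ggggggggggggggg########ggggggggggggg...........
214 ..........ggggggggggggg#########ggggggggggggg..........
217 ..........ggggggggggggg#########gggggggggggg.g.........
220 ...g..g..gggggggggggggg########gggggggggggggg..........
223 g.g..g..ggggggggggggggg########ggggggggggggg.g.........
226 g.g...gg.gggggggggggggg########gggggggggggggg..........
229 ....ggggggggggg.....ggg########ggg......ggg..gggggg....
232 ...gggggg#ggggg......gg########gg.......ggg..g#ggggg...
235 .g.gggggg#ggggg......gg########ggg......ggg..##gggggg..
238 gggggggg###ggggg....ggg########gggg....gggg..###ggggg..
241 ##gggggg###gggggggggggg########ggggggggggg...###gggggg#
244 #gggggg####gggggggggggg########ggggggggggg...g###ggggg#
247 #gggggg####ggggggggggggg#######ggggggggggg...####gggggg
250 gggggg#####g.g.ggggggggg#######g............g####gggggg
253 gggggg#####ggggg.gggggggggggg...............g#####ggggg
[253.5 199.5]
[222.3 171.4]
[287.3 168.9]
[284.9 247.4]
```

Slide is undisturbed and its rib sits centred between the open fingers. Lower to the true grasp height.

```bash

python3 -m jog '[[0.0015,0,0.01,0,0,0,0.04],[0,0,0.01,0,0,0,0.04],[0,0,0.008,0,0,0,0.04],[0,0,0.004,0,0,0,0.04],[0,0,0,0,0,0,0.04]]' |sed -n '2p;4p'
python3 -m jog '[[0,0,0.004,0,0,0,0.04],[0,0,0,0,0,0,0.04],[0,0,0,0,0,0,0.04]]' |sed -n '2p;4p'
```

```text
eef_pos: [466.2, 287.2, -9.9]
force: [0.1, 0.1, 0.4]
eef_pos: [466.7, 287.4, -12.9]
force: [-0.4, 0.2, 0.2]
```

```bash

python3 -m jog '[[0,0,0,0,0,0,0.02],[0,0,0,0,0,0,0.0],[0,0,0,0,0,0,0],[0,0,0,0,0,0,0],[0,0,0,0,0,0,0]]' 70
python3 -c "
from h import *
s=sense();print(s['eef_pos'],R.from_matrix(pose(s)[:3,:3]).as_euler('zyx'),s['wrist_torque'])"
python3 -m jog '[[0,0,-0.01,0,0,0,0],[0,0,-0.03,0,0,0,0],[0,0,-0.04,0,0,0,0],[0,0,-0.04,0,0,0,0],[0,0,0,0,0,0,0]]'
python3 -m jog '[[0,0,-0.03,0,0,0,0],[0,0,0,0,0,0,0],[0,0,0,0,0,0,0]]' |sed -n '2p;4,6p'
python3 v.py M
python3 - <<'E'
from h import *
s=sense();print(s['force'],s['wrist_torque'],s['eef_pos'],R.from_matrix(pose(s)[:3,:3]).as_euler('zyx'))
im=np.load('pics/M.npy').astype(int)
def ch(p):
    b=p.sum()
    if b<130: return '#'
    if p[0]-p[2]>40 : return '.'
    return 'g' 
for r in range(160,262,3): print(r,''.join(ch(im[r,c]) for c in range(200,310,2)))
E
```

```text
time_s: 23.5
eef_pos: [466.8, 287.4, -12.6]
ee_rot: [-0.0, 1.0, -0.02, 0.0]
force: [-1.7, -1.2, 5.1]
grip_width: 0.119
grip_force: 70.2
[466.79615698 287.43613218 -12.61877809] [ 4.01535438e-02  5.36569558e-04 -3.14140423e+00] [-0.09404823  0.14319007  0.01593531]
time_s: 24.0
eef_pos: [469.0, 288.3, 112.5]
ee_rot: [-0.002, 1.0, -0.02, 0.005]
force: [-0.2, 1.0, -1.1]
grip_width: 0.121
grip_force: 69.4
eef_pos: [466.4, 287.3, 136.5]
force: [-0.5, 0.4, -1.1]
grip_width: 0.119
grip_force: 69.4
M 24.3 [466.4 287.3 136.5] 0.023
[-0.12786065 -0.34124032 -0.72745596] [-0.06141351 -0.02347445 -0.02132619] [466.07543149 287.16991478 135.89687489] [ 4.02631625e-02 -1.57213341e-03  3.14107562e+00]
160 .....gggggggggggggggg..................................
163 ......g.ggggg.ggg.gggg...gg............................
166 ......g.gggggggggggggggggggg...........................
169 .......ggggggggggggggggggggg...........................
172 ........g.gggggg...ggg..g.g............................
175 .......................g.gg............................
178 ................g..g.g.ggg..............
[... 935 characters left out ...]
gggggggg##########gggggggggggggg........
229 ..........gggggggggggg############ggggggggggggg........
232 ..........gggggggggggg############ggggggggggggg........
235 ..........gggggggggggg############ggggggggggggg........
238 ..........ggg###gggggg############ggggg####gggg........
241 ..........gg####gggggg############gggggg####gg.........
244 ..........g####ggggggg############gggggg#####g........g
247 ..........g####gggggg#############gggggg#####g........g
250 ..........g####gggggg#############gggggg#####g.......gg
253 ..........#####ggggggg#############gggggg#####g......gg
256 .........g#####gggggg##############gggggg#####g......gg
259 .........g#####gggggg##############gggggg#####g......gg
```

```bash

python3 - <<'E'
from h import *
s=np.load('pics/Ms.npy',allow_pickle=True).item();T=pose(s)
for q in ([32,-23,-18.6],[32,23,-18.6],[-32,-23,-18.6],[20,0,-44.6]): print(q,proj('wrist',(T@np.append(q,1))[:3],s).round(1))
# target tool pose
t=.46;y=-.128
ex=np.array([np.cos(y),np.sin(y),0]);ey=np.array([-ex[1],ex[0],0]);n=-np.sin(t)*ex+np.array([0,0,np.cos(t)]);fx=np.cross(ey,n)
Rt=np.c_[fx,-ey,-n]
F=np.array([567.3,-184.3,76.8])
Tt=np.eye(4);Tt[:3,:3]=Rt;Tt[:3,3]=F-12.6*n
np.save('Tt.npy',Tt);print(Tt.round(3))
Ta=Tt.copy();Ta[:3,3]+=70*n;print('approach',Ta[:3,3].round(1))
s=sense();print((Rt.T@pose(s)[:3,:3]).round(2).tolist(),R.from_matrix(pose(s)[:3,:3].T@Rt).as_rotvec())
E
```

```text
[32, -23, -18.6] [215.6 187.9]
[32, 23, -18.6] [294.  187.8]
[-32, -23, -18.6] [220.3 279.1]
[20, 0, -44.6] [254.8 226.7]
[[ 8.89000e-01 -1.28000e-01  4.40000e-01  5.72848e+02]
 [-1.14000e-01 -9.92000e-01 -5.70000e-02 -1.85014e+02]
 [ 4.44000e-01 -0.00000e+00 -8.96000e-01  6.55100e+01]
 [ 0.00000e+00  0.00000e+00  0.00000e+00  1.00000e+00]]
approach [ 542.  -181.   128.2]
[[0.89, 0.08, -0.45], [-0.09, 1.0, 0.0], [0.44, 0.04, 0.9]] [-0.01954437  0.46122636  0.08633744]
```

```bash

python3 -m jog '[[0,0,-0.027,0,0,0,0],[0,0,-0.027,0,0,0,0],[0.004,0.023,0,0,0,0,0],[0.0065,0.038,0,0,0,0,0],[0.0065,0.038,0,0,0,0,0]]' |sed -n '2p'
python3 -m jog '[[0.0065,0.038,0,0,0,0,0],[0.0065,0.038,0,0,0,0,0],[0.0065,0.038,0,0,0,0,0],[0.0065,0.038,0,0,0,0,0],[0.0065,0.038,0,0,0,0,0]]' |sed -n '2p'
python3 -m jog '[[0.0065,0.038,0,0,0,0,0],[0.0065,0.038,0,0,0,0,0],[0.0065,0.038,0,0,0,0,0],[0.0065,0.038,0,0,0,0,0],[0.004,0.023,0,0,0,0,0]]' |sed -n '2p'
python3 -m jog '[[0,0,0,-0.005,0.115,0.0216,0],[0,0,0,-0.005,0.115,0.0216,0],[0,0,0,-0.005,0.115,0.0216,0],[0,0,0,-0.005,0.115,0.0216,0],[0,0,0,0,0,0,0]]'
cat > rel.py <<'E'
from h import *
s=sense();T=pose(s);Tt=np.load('Tt.npy');D=np.linalg.inv(T)@Tt
print('to go (tool)',D[:3,3].round(1),'rot',R.from_matrix(D[:3,:3]).as_rotvec().round(4),'in target frame',(Tt[:3,:3].T@(Tt[:3,3]-T[:3,3])).round(1))
print('F tool',(T[:3,:3].T@s['force']).round(2),'M',(T[:3,:3].T@s['wrist_torque']).round(3),'grip',round(s['grip_width'],3),round(s['grip_force'],1),'dq',np.abs(s['dq']).max().round(3),'t',s['time_s'])
E
python3 -m jog '[[0,0,0,0,0,0,0],[0,0,0,0,0,0,0]]' |sed -n '2p'
python3 rel.py
```

```text
eef_pos: [479.0, 186.8, 189.6]
eef_pos: [503.9, -4.9, 189.6]
eef_pos: [526.9, -181.8, 189.2]
time_s: 26.35
eef_pos: [524.9, -178.4, 188.4]
ee_rot: [0.013, 0.972, -0.063, 0.226]
force: [-0.5, -0.4, -1.2]
grip_width: 0.119
grip_force: 69.4
eef_pos: [528.0, -179.7, 191.0]
to go (tool) [-15.1  -0.5 132.5] rot [-0.0003  0.0012  0.0005] in target frame [-15.3  -0.5 132.5]
F tool [-0.07  0.66  0.79] M [ 0.049 -0.255  0.02 ] grip 0.12 69.4 dq 0.009 t 26.55
```

```bash

python3 -m jog '[[-0.015,0,0.03,0,0,0,0],[0,0,0.04,0,0,0,0],[0,0,0.03,0,0,0,0],[0,0,0.015,0,0,0,0],[0,0,0,0,0,0,0]]' |sed -n '2p'
python3 -m jog '[[0,0,0.006,0,0,0,0],[0,0,0,0,0,0,0],[0,0,0,0,0,0,0]]' |sed -n '2p;4p'
python3 rel.py; python3 v.py N
python3 - <<'E'
from h import *
s=np.load('pics/Ns.npy',allow_pickle=True).item();T=pose(s);Tt=np.load('Tt.npy');im=np.load('pics/N.npy').astype(int)
for q in ([32,-23,-18.6],[32,23,-18.6]): print('slide',proj('wrist',(T@np.append(q,1))[:3],s).round(1))
for q in ([37,-29,-12.6],[37,29,-12.6],[-37,-29,-12.6],[-37,29,-12.6]): print('face',proj('wrist',(Tt@np.append(q,1))[:3],s).round(1))
def ch(p):
    b=p.sum()//3
    if p[0]-p[2]>35 : return '.'
    return '0123456789ABC'[min(b//18,12)]
for r in range(150,262,3): print(r,''.join(ch(im[r,c]) for c in range(186,326,2)))
E
```

```text
eef_pos: [565.1, -183.7, 79.0]
eef_pos: [567.6, -184.8, 76.7]
force: [0.2, 0.2, -1.4]
to go (tool) [-0.3 -0.4 12.3] rot [ 0.0002 -0.0012  0.0001] in target frame [-0.3 -0.4 12.3]
F tool [-0.46 -0.21  1.33] M [ 0.028 -0.27  -0.002] grip 0.124 69.4 dq 0.005 t 27.35
N 27.35 [ 567.6 -184.8   76.7] 0.005
slide [215.5 187.9]
slide [294.  187.9]
face [209.2 171.8]
face [299.1 171.7]
face [214.8 269.1]
face [293.8 269.1]
150 ......................................................................
153 ......................................................................
156 ...........................7.7........................................
159 .........667677777767777777767777777777777776767777777777777..........
162 .........5677777777777777777777777777777767777777777777777776.........
165 .........5677764444444444444444444444444444444444444446777767.........
168 .........6777644444444444444444444444444444444444444444677766.........
171 .........6777666666666666666656666666555566666666655655677776.........
174 .........7778998999999999998999999999988899999999999999987776.........
177 ....
[... 1466 characters left out ...]
5555778788534447ABBAA9...
237 ..9AABBA64444598776533235555422222222222245555322367788544447ABBAA9...
240 ..9ABBBA64445688764222235555422222222222145555322225788444447ABBBA9...
243 ..999998665666887522222455553212222221222455553222236885444469AA999...
246 .......7666655787422223455553222122221222355554222225874444445........
249 .......6565443454322223555552112222221221355554322225874444444........
252 .......6544333443222223555542122221222212355555322222554444444........
255 .......4433333443222224555542112222122211245555421122444444444........
258 .......3333333442222224555542211122112211245555422122244444444........
261 .......3333333432222223446652112222211111256655311121234444444........
```

Face and slide edges match predictions within about 2 px, so the slide is centred and aligned. Close in with force readings.

```bash

python3 -m jog '[[0,0,0.005,0,0,0,0],[0,0,0.004,0,0,0,0],[0,0,0,0,0,0,0],[0,0,0,0,0,0,0]]' >/dev/null; python3 rel.py
python3 -m jog '[[0,0,0.001,0,0,0,0],[0,0,0,0,0,0,0],[0,0,0,0,0,0,0]]' >/dev/null; python3 rel.py
python3 -m jog '[[0,0,0.001,0,0,0,0],[0,0,0,0,0,0,0],[0,0,0,0,0,0,0]]' >/dev/null; python3 rel.py
python3 -m jog '[[0,0,0.001,0,0,0,0],[0,0,0,0,0,0,0],[0,0,0,0,0,0,0]]' >/dev/null; python3 rel.py
```

```text
to go (tool) [ 0.4 -0.2  2.7] rot [-0.0003 -0.     -0.0002] in target frame [ 0.4 -0.2  2.7]
F tool [-0.83  0.11  0.54] M [-0.035 -0.291  0.059] grip 0.119 69.4 dq 0.004 t 27.8
to go (tool) [ 0.3 -0.3  1.8] rot [-0.0001 -0.0003 -0.0002] in target frame [ 0.3 -0.3  1.8]
F tool [-0.4   1.44  0.57] M [-0.019 -0.29   0.019] grip 0.124 69.4 dq 0.001 t 28.1
to go (tool) [ 0.2 -0.3  0.8] rot [-0.     -0.0005 -0.0001] in target frame [ 0.2 -0.3  0.8]
F tool [ 0.4  -0.37 -1.42] M [ 0.042 -0.318  0.059] grip 0.121 69.7 dq 0.001 t 28.4
to go (tool) [ 0.2 -0.3 -0.2] rot [-0.0001 -0.0005 -0.0002] in target frame [ 0.2 -0.3 -0.2]
F tool [-0.7  -0.2  -2.68] M [ 0.034 -0.27   0.026] grip 0.123 69.9 dq 0.002 t 28.7
```

```bash

python3 -m jog '[[0,0,0.001,0,0,0,0],[0,0,0,0,0,0,0],[0,0,0,0,0,0,0]]' >/dev/null; python3 rel.py
python3 -m jog '[[0,0,0,0,0,0,0]]' >/dev/null; python3 rel.py | tail -1
python3 -m jog '[[0,0,0,0,0,0,0]]' >/dev/null; python3 rel.py | tail -1
python3 -m jog '[[0,0,0,0,0,0,0]]' >/dev/null; python3 rel.py | tail -1
python3 v.py O
python3 - <<'E'
from h import *
from scipy.ndimage import gaussian_filter
s=np.load('pics/Os.npy',allow_pickle=True).item();T=pose(s);im=np.load('pics/O.npy').astype(float).mean(2)
for q in ([32,-23,-18.6],[32,23,-18.6],[37,-29,-12.6],[37,29,-12.6],[37,-29,-12.6]): print(proj('wrist',(T@np.append(q,1))[:3],s).round(1))
for c in (225,255,285): print('col',c,im[160:198,c-4:c+5].mean(1).astype(int).tolist())
for r in (190,200): print('row',r,im[r-2:r+3,200:226].mean(0).astype(int).tolist(),im[r-2:r+3,284:310].mean(0).astype(int).tolist())
E
```

```text
to go (tool) [ 0.2 -0.3 -1.2] rot [-0.0001 -0.0005 -0.0002] in target frame [ 0.2 -0.3 -1.2]
F tool [ 0.1   0.76 -3.82] M [-0.043 -0.22   0.018] grip 0.124 70.1 dq 0.002 t 29.0
F tool [-0.99 -0.33 -4.2 ] M [-0.036 -0.23   0.031] grip 0.123 70.1 dq 0.002 t 29.1
F tool [-0.69 -0.62 -3.37] M [ 0.035 -0.272  0.049] grip 0.121 70.1 dq 0.002 t 29.2
F tool [-0.42 -2.05 -3.57] M [-0.011 -0.226  0.003] grip 0.116 70.1 dq 0.001 t 29.3
O 29.3 [ 573.2 -185.4   64.4] 0.001
[215.5 187.9]
[294.  187.9]
[206.6 176.9]
[303.  176.8]
[206.6 176.9]
col 225 [120, 125, 129, 130, 129, 129, 129, 120, 104, 79, 64, 64, 71, 82, 98, 113, 129, 151, 164, 163, 158, 165, 174, 175, 171, 156, 130, 117, 128, 142, 146, 147, 147, 147, 148, 147, 146, 147]
col 255 [117, 123, 129, 129, 130, 129, 128, 122, 106, 81, 66, 66, 72, 82, 95, 108, 124, 142, 159, 164, 164, 168, 173, 175, 169, 154, 130, 117, 128, 142, 148, 149, 149, 148, 148, 148, 148, 149]
col 285 [118, 122, 127, 130, 129, 129, 129, 123, 106, 83, 67, 65, 74, 83, 95, 109, 124, 141, 160, 170, 173, 174, 175, 174, 169, 154, 130, 115, 125, 138, 141, 140, 143, 144, 144, 145, 144, 144]
row 190 [126, 97, 82, 77, 76, 80, 101, 136, 163, 173, 174, 173, 173, 171, 166, 155, 144, 133, 131, 133, 137, 138, 142, 142, 142, 142] [138, 138, 138, 136, 133, 131, 135, 139, 143, 151, 166, 174, 174, 172, 172, 169, 157, 129, 99, 84, 80, 79, 79, 91, 116, 148]
row 200 [117, 90, 79, 77, 77, 74, 79, 102, 140, 164, 174, 174, 173, 172, 167, 156, 139, 134, 139, 145, 145, 145, 145, 146, 146, 144] [139, 140, 143, 144, 145, 147, 147, 144, 141, 150, 164, 172, 172, 171, 170, 163, 139, 106, 83, 76, 76, 74, 75, 84, 107, 130]
```

```bash

python3 -m jog '[[0,0,0.0005,0,0,0,0],[0,0,0,0,0,0,0],[0,0,0,0,0,0,0],[0,0,0,0,0,0,0],[0,0,0,0,0,0,0]]' >/dev/null; python3 rel.py
python3 -m jog '[[0,0,0,0,0,0,0],[0,0,0,0,0,0,0]]' >/dev/null; python3 rel.py | tail -1
python3 -m jog '[[0,0,0,0,0,0,0],[0,0,0,0,0,0,0]]' >/dev/null; python3 rel.py
```

```text
to go (tool) [ 0.2 -0.3 -1.7] rot [-0.0001 -0.0005 -0.0002] in target frame [ 0.2 -0.3 -1.7]
F tool [ 0.17 -0.16 -4.11] M [-0.003 -0.125  0.042] grip 0.121 70.1 dq 0.002 t 29.85
F tool [ 0.03 -0.89 -4.6 ] M [-0.027 -0.054 -0.012] grip 0.118 70.1 dq 0.002 t 30.05
to go (tool) [ 0.2 -0.3 -1.7] rot [-0.0001 -0.0005 -0.0002] in target frame [ 0.2 -0.3 -1.7]
F tool [-0.48  0.35 -4.36] M [-0.058 -0.036  0.004] grip 0.121 70.1 dq 0.002 t 30.25
```

```bash
python3 -m jog '[[0,0,0,0,0,0,0],[0,0,0,0,0,0,0],[0,0,0,0,0,0,0],[0,0,0,0,0,0,0],[0,0,0,0,0,0,0]]' >/dev/null; python3 rel.py|tail -1;python3 v.py Q
python3 - <<'E'
from h import *
for n in 'MNOQ':
    im=np.load(f'pics/{n}.npy').astype(float).mean(2)
    for c in (228,255,281): print(n,c,im[180:194,c-4:c+5].mean(1).astype(int).tolist(), im[206:214,c-3:c+4].mean(1).astype(int).tolist() if c==255 else '')
    print('face edge',[im[166:182,c-4:c+5].mean(1).astype(int).tolist() for c in (255,)])
E
```

```text
F tool [ 0.57 -0.27 -4.28] M [-0.021  0.049  0.057] grip 0.121 70.1 dq 0.002 t 30.75
Q 30.75 [ 573.4 -185.4   63.8] 0.002
M 228 [83, 82, 80, 80, 80, 80, 77, 74, 76, 80, 83, 83, 83, 82] 
M 255 [94, 93, 95, 98, 98, 93, 84, 78, 81, 85, 89, 89, 86, 84] [80, 73, 58, 42, 34, 29, 30, 31]
M 281 [102, 101, 98, 98, 98, 93, 82, 79, 87, 96, 104, 105, 105, 105] 
face edge [[86, 87, 87, 88, 88, 90, 94, 97, 96, 97, 94, 92, 92, 94, 94, 93]]
N 228 [178, 177, 178, 176, 172, 156, 131, 117, 125, 139, 141, 142, 145, 146] 
N 255 [176, 176, 175, 175, 169, 154, 131, 117, 127, 139, 142, 142, 146, 148] [143, 128, 100, 67, 46, 40, 40, 42]
N 281 [175, 175, 174, 175, 169, 153, 128, 115, 124, 137, 139, 139, 143, 146] 
face edge [[69, 71, 79, 85, 95, 111, 127, 152, 170, 173, 172, 173, 175, 176, 176, 176]]
O 228 [154, 164, 174, 176, 171, 156, 129, 118, 128, 141, 146, 147, 147, 147] 
O 255 [164, 168, 173, 175, 169, 154, 130, 117, 128, 142, 148, 149, 149, 148] [143, 128, 101, 64, 44, 40, 39, 40]
O 281 [170, 173, 175, 175, 169, 154, 129, 116, 126, 141, 146, 146, 146, 146] 
face edge [[128, 122, 106, 81, 66, 66, 72, 82, 95, 108, 124, 142, 159, 164, 164, 168]]
Q 228 [161, 168, 175, 176, 171, 155, 131, 117, 127, 142, 146, 148, 147, 147] 
Q 255 [151, 161, 171, 174, 169, 155, 130, 118, 128, 141, 148, 148, 148, 148] [143, 129, 100, 66, 45, 41, 40, 40]
Q 281 [161, 167, 173, 174, 170, 154, 130, 115, 126, 141, 145, 146, 146, 146] 
face edge [[127, 122, 106, 82, 67, 66, 72, 84, 97, 111, 124, 141, 156, 153, 151, 161]]
```

```bash
python3 rel.py; python3 -c "
from rig import finish_job
print(finish_job())"
```

```text
to go (tool) [ 0.2 -0.3 -1.7] rot [-0.0001 -0.0004 -0.0001] in target frame [ 0.2 -0.3 -1.7]
F tool [ 0.47  0.15 -3.86] M [-0.047 -0.027 -0.005] grip 0.124 70.1 dq 0.002 t 30.8
the job is handed in; nothing more can be done
None
```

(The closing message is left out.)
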